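# Block the loose instruments in the transit case

## Task

Block up the microscope parts in the open transit case so that nothing can shift. Slide each part gently back until it stops against its end stop, then fill the gap in front of it with the white piece that fits: toe under the keeper lip pressing back the spring pad, heel tipped down flat on the floor of the bay. Leave the spare piece, the shortest, and everything else on the bench where it is.

Things in the scene. Friction and masses are not known exactly. Their poses are not given: they have to be found in the camera images.
- case: Open aluminium transit case, fixed; origin on its underside, mid-width, x to its far end (away from the robot), y left; outside x = -107 to +117 mm, y = -71 to +71. Bay floor 10 mm above the underside. A divider (6 thick, 34 high above the bay floor) makes two bays along x, inside x = -101 to +111 mm. Side and far walls 40, near wall 36 mm high above the bay floor.
- bay_left (a point): Middle of the left bay's floor, case x = 0, y = +34 mm; axes as the case. Bay 62 mm wide. At its far end a steel end stop plate (end_stop_left; 54 wide, 36 high) is fixed where the last user set it: its face is somewhere from x = +90 to +100 mm, not measured.
- bay_right (a point): Middle of the right bay's floor, case x = 0, y = -34 mm; axes as the case. Bay 62 mm wide. At its far end a steel end stop plate (end_stop_right; 54 wide, 36 high) is fixed where the last user set it: its face is somewhere from x = +90 to +100 mm, not measured.
- lip_edge (a point): Middle of the free edge of the fixed steel keeper lip that runs across both bays, case x = -65 mm: it reaches from the near wall (x = -101) over the pads to this edge; underside 31, top 35 mm above the bay floor (point at 33). The opening from lip to packed part is shorter than the piece for it, so the piece goes in toe first, sloping down under the lip.
- pad_left (a joint): Left bay's sprung pad, at the near end under the lip: face 54 mm wide, 2 to 25 mm above the bay floor, at case x = -75 mm at rest. Value in m: 0 at rest, grows as it is pressed towards the near wall (case -x), stop at 0.018. Spring about 1.5 N at first, 0.3 N more per mm. Seated right it reads 0.004 to 0.014.
- pad_right (a joint): The same for the right bay's pad.
- lamp_house: Packed lamp house, beige with a black finned top, 85 mm long (case x) x 58 wide x 45 high; stands loose in one of the bays (which one varies), 8 to 26 mm short of the end stop; sliding it takes 3 to 7 N. Origin on its underside, mid-width, 35 mm from its far face and 50 mm from its near face; axes along the case's. Once home, the gap takes the 94 mm piece.
- camera_head: Packed camera head, beige box 65 mm long (case x) x 58 wide x 45 high, with a round black port (38 mm across, 5 high) on top; stands loose in the other bay, 8 to 26 mm short of the end stop; sliding it takes 3 to 7 N. Origin on its underside, mid-width, 35 mm from its far and 30 mm from its near face; axes along the case's. Once home, the gap takes the 114 mm piece.
- block_long_mid (a point): White plastic blocking piece: flat slab 114 mm long (x) x 56 wide x 18 thick, lying flat, with an upright grip rib across its top (18 mm along x, 50 along y, 26 high; top 44 mm above the underside). Rib's middle is 12 mm from mid-length towards the heel (+x end); the toe is the -x end. Point: mid-length, mid-width, 22 mm above the underside; z up. About 135 g.
- block_short_mid (a point): White plastic blocking piece: flat slab 94 mm long (x) x 56 wide x 18 thick, lying flat, with an upright grip rib across its top (18 mm along x, 50 along y, 26 high; top 44 mm above the underside). Rib's middle is 12 mm from mid-length towards the heel (+x end); the toe is the -x end. Point: mid-length, mid-width, 22 mm above the underside; z up. About 115 g.
- block_spare_mid (a point): White plastic blocking piece: flat slab 74 mm long (x) x 56 wide x 18 thick, lying flat, with an upright grip rib across its top (18 mm along x, 50 along y, 26 high; top 44 mm above the underside). Rib's middle is 12 mm from mid-length towards the heel (+x end); the toe is the -x end. Point: mid-length, mid-width, 22 mm above the underside; z up. The spare: too short for both gaps.
- objective_can: Black objective can, 46 mm across, 64 high, on the bench; origin at the centre of its underside. Bystander.
- slide_box: Slide box, 95 x 85 x 34 mm, on the bench; origin at the centre of its underside. Bystander.
- screwdriver: Screwdriver, 170 mm, lying on the bench along its x; origin near its middle. Bystander.
- petri_dish: Clear petri dish, 92 mm across, 16 high; origin at the centre of its underside. Bystander.
There are look-alikes about, which are no part of the job. Leave any purple look-alike of the part that bears block_long_mid alone. What is shaped like the part that bears block_short_mid but orange is not meant.

How it is judged (in metres and radians):
At the end, for the whole second after the job is handed in: Each bay holds its piece (114 mm: camera head, 94 mm: lamp house) flat on the bay floor (3 mm, 0.05 rad), in line (0.08 rad), heel within 4 mm of the part, toe under the lip, pad pressed 2 to 16 mm; each part upright and within 1.5 mm of its end stop; all at rest (x of block_long_mid in the frame of camera_head between -0.091 and -0.085 m and y of block_long_mid in the frame of camera_head between -0.008 and 0.008 m and z of block_long_mid in the frame of case between 0.028 and 0.0345 m and angle between each of block_long_mid, camera_head, block_short_mid, lamp_house's own z axis and vertical below 0.05 rad and angle between the x axis of each of block_long_mid, block_short_mid and the x axis of case, either way round below 0.08 rad and z of camera_head in the frame of case between 0.007 and 0.013 m and ((x of camera_head in the frame of end_stop_left above -0.0365 m and y of camera_head in the frame of end_stop_left between -0.02 and 0.02 m) or (x of camera_head in the frame of end_stop_right above -0.0365 m and y of camera_head in the frame of end_stop_right between -0.02 and 0.02 m)) and linear speed of each of block_long, block_short below 0.01 m/s and x of block_short_mid in the frame of lamp_house between -0.101 and -0.095 m and y of block_short_mid in the frame of lamp_house between -0.008 and 0.008 m and z of block_short_mid in the frame of case between 0.028 and 0.0345 m and z of lamp_house in the frame of case between 0.007 and 0.013 m and ((x of lamp_house in the frame of end_stop_left above -0.0365 m and y of lamp_house in the frame of end_stop_left between -0.02 and 0.02 m) or (x of lamp_house in the frame of end_stop_right above -0.0365 m and y of lamp_house in the frame of end_stop_right between -0.02 and 0.02 m)) and value of joint pad_left between 0.002 and 0.016 m and value of joint pad_right between 0.002 and 0.016 m); the robot touches nothing.
It fails at once if the spare piece or another thing on the bench is knocked more than 30 mm from its place (distance of any of objective_can, slide_box, screwdriver, petri_dish, block_spare_mid from where it was at the start of the episode above 0.03 m).
It fails at once if a packed part is lifted or tipped out of its bay (angle between any of camera_head, lamp_house's own z axis and vertical above 0.3 rad or z of any of camera_head, lamp_house in the frame of case above 0.03 m).
It fails at once if a part is rammed against its end stop with over 80 N (contact force between any of camera_head, lamp_house and end_stop_left above 80 N or contact force between any of camera_head, lamp_house and end_stop_right above 80 N).
It also fails if it takes over 72 s, if anything falls off the work surface, if the arm or the gripper's body presses on something with over 40 N, if the wrist force passes 120 N, or if a joint passes its speed limit or range.

## Robot

A 6-joint arm with a two-finger parallel gripper is mounted at the origin on the work surface. World frame = base frame: x ahead of the robot, y to its left, z up, the work surface at z = 0. Lengths are in m, angles in degrees, forces in N, time in s.
With the tool pointing down it reaches from about 0.3 to 0.75 m from the base axis. Payload 8.5 kg.
Tool frame: the origin (TCP) lies on the centre line of the jaws, within the pads' length; the fingertips stand 19 mm ahead of it and the grasp point (between the pads) is the TCP; z points along the fingers, x is the direction in which the jaws open and shut, and the axes are right-handed (so a half turn about z gives the same grasp; the last joint's range is limited). The gripper opens to 85 mm and grips with 20 to 120 N. Pads are 22 mm wide; open, the fingers measure 114 mm over their backs; the gripper's body (76 mm by 85 mm) begins 54 mm behind the grasp point. The pads swing forward as they close: fully open they stand 13 mm farther back than shut.
Start: joints at [-85.445, 21.807, 74.336, -0, 83.858, -12.336], TCP at [0.16, -0.526, 0.213] pointing down, gripper open.
Joint ranges: [-178.18, 178.18], [-50.72, 133.34], [12.68, 142.11], [-81.47, 261.47], [9.98, 163.14], [-165.26, 165.26]. Speed limits (degrees/s): [136.94, 136.94, 180, 180, 180, 180].

## Interface

Orientations are given as a 3x3 rotation matrix whose columns are the frame's x, y, z axes.
In Python, from rig import env, cams, order gives the robot as it stands.
- The arm moves only by the tool step_arm, never from a script. Its argument "steps" is a list of rows, each an object with "xyz": the shift along the tool's x, y, z normalised to -1 to 1, where 1 is 0.04 m, a list of three; "turn": the turn, a rotation vector about the tool's x, y, z normalised to -1 to 1, where 1 is 0.08 rad, a list of three; "gripper": the gripper command: -1 is shut, 1 is fully open, values between are in proportion. A call has 1 to 20 rows; each row shifts and turns the commanded pose from where the row before left it, along the tool's axes as they then stand; what a row does not reach is not made up. A row lasts 1/12 s, in which the tool goes at most 41.7 mm and 7.16 degrees, less where a joint would pass 70% of its speed; a pose out of reach is approached as far as the arm can. A call with a number of a shift or a turn outside -1 to 1 is refused whole. A call with a gripper value outside its range is refused whole. The fingers move at their own pace and stop on an object; "squeeze" is the grip in N (left out, the last holds). Time passes only in rows, so rows that do not move let the fingers close. It gives the time, the measured TCP pose, the force and the opening at its end, in the units of the state.
- env.observe(): the state, without advancing time (a new reading comes with each control period).
- cams.get_image(name): name is "scene" or "top"; returns (picture, depth): 400x640x3 uint8, red, green, blue; 400x640 float32, m along the optical axis (not along the pixel's ray), 0 where there is no reading.
- cams.camera_info(name): a dict with "fx", "fy", "cx", "cy" (pixels), "extrinsics" (4x4, takes a point from camera to world coordinates). Camera axes: x right, y down, z forward; pixel columns grow to the right and rows downward; lengths in m; the calibration is good to about 2 mm. A picture is of the moment at which its call begins. camera_info takes no time and is no camera call.
- order.close_job(): hands the job in, once; it reports no verdict.
The state is a dict: "time_s": time; "q": joint angles; "qvel": joint speeds; "joint_efforts": joint torques, N m; "position": TCP position; "tool_rot": TCP orientation; "ft_force": force on the tool from outside, world axes, zero at the start; "wrist_torque": the same for the moment, N m; "grip_width": finger opening in m.
Only numpy, scipy, OpenCV 4.12 (cv2) and the standard library are available. Lean on these libraries where they do the work, as an engineer would, in place of code of your own. Each camera call takes 0.05 s, during which the arm holds its last target. There are 200 camera calls.

## Working session

There is one attempt and no reset: what is moved stays moved. The work goes in short steps, Python scripts to look and compute and a tool call to move; the robot and the scene stay as the last step left them, time stands still between calls to the robot, and variables do not carry over. Pictures are saved under pics/ and viewed, about 8 in all and at most 12, crops included, and the job is handed in when it is done.

Besides the shell and the picture viewer there is one more tool, called after ">>>" in YAML: its name, and indented under it one key for each argument. step_arm: Moves the arm, as the interface text tells. Scaled input: -1 to 1 covers 0.04 m each way for a shift and 0.08 rad each way for a turn. Its arguments: {"type":"object","properties":{"steps":{"type":"array"},"squeeze":{"type":"number"}},"required":["steps"]}

```bash
mkdir -p pics; cat > h.py <<'E'
import numpy as np, cv2
from rig import env, cams, order
def snap(n,f):
    im,d=cams.get_image(n); cv2.imwrite(f'pics/{f}.png',im[:,:,::-1]); np.save(f'pics/{f}.npy',d); return im,d
def world(n,d):
    c=cams.camera_info(n); v,u=np.mgrid[0:d.shape[0],0:d.shape[1]]
    p=np.stack([(u-c['cx'])/c['fx']*d,(v-c['cy'])/c['fy']*d,d,np.ones_like(d)],-1)
    return (p@np.array(c['extrinsics']).T)[...,:3]
E
python3 - <<'E'
from h import *
a,_=snap('top','top0'); b,_=snap('scene','scene0')
s=env.observe(); print(s['position'],s['tool_rot'],s['grip_width'],s['time_s'],s['ft_force'])
print(cams.camera_info('top')['extrinsics'])
E
```

```text
[ 0.15977785 -0.52599861  0.21258963] [[ 2.90543849e-01 -9.56861676e-01 -6.65618309e-05]
 [-9.56860896e-01 -2.90543700e-01  1.25829837e-03]
 [-1.22335661e-03 -3.01900440e-04 -9.99999206e-01]] 0.08568079920595473 0.1 [-0.37553035 -0.07727305  0.31311681]
[[ 0.01494784 -0.98933823  0.14486696  0.39922357]
 [-0.99986342 -0.01376814  0.00914248  0.00161681]
 [-0.00705046 -0.14498384 -0.9894089   1.13708222]
 [ 0.          0.          0.          1.        ]]
```

View pics/top0.png

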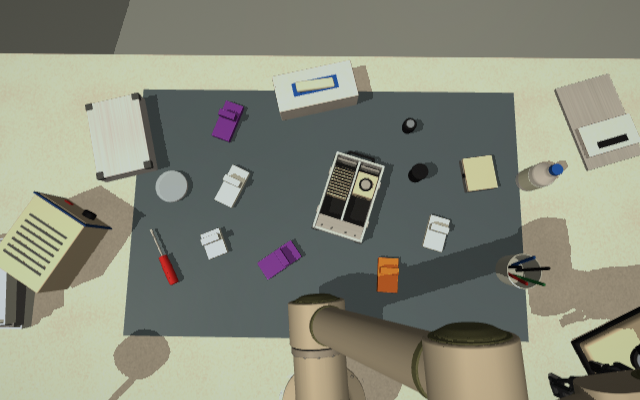

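View pics/scene0.png

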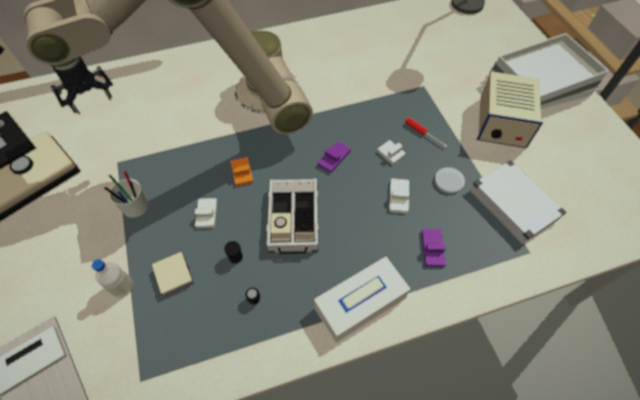

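The top view shows three white pieces at (233,186), (214,243) and (437,233). The purple ones at (228,120) and (280,258) and the orange one at (388,274) are look-alikes. The case is at (350,196), with the finned lamp house in its left bay and the camera head in its right. Next I'll measure lengths by depth and confirm in a crop.

```bash
python3 - <<'E'
from h import *
im=cv2.imread('pics/top0.png'); d=np.load('pics/top0.npy'); W=world('top',d)
np.set_printoptions(precision=4,suppress=True)
for n,(u,v) in dict(A=(233,186),B=(214,243),C=(437,233)).items():
    w=W[v-32:v+32,u-32:u+32].reshape(-1,3); c=im[v-32:v+32,u-32:u+32].reshape(-1,3).astype(int)
    ok=(c.min(1)>110)&(np.ptp(c,axis=1)<60)&(w[:,2]>.010)&(w[:,2]<.07)
    # keep near
    w=w[ok]; r=cv2.minAreaRect((w[:,:2]*1000).astype(np.float32))
    rib=w[w[:,2]>.036]; rr=cv2.minAreaRect((rib[:,:2]*1000).astype(np.float32))
    print(n,len(w),r,'rib',rr, np.median(rib[:,2]),np.median(w[w[:,2]<.03][:,2]))
v,u=196,350
w=W[v-50:v+50,u-50:u+50].reshape(-1,3); 
q=w[(w[:,2]>.043)&(w[:,2]<.054)]
print('case',cv2.minAreaRect((w[(w[:,2]>.03)&(w[:,2]<.1)][:,:2]*1000).astype(np.float32)))
print(cams.camera_info('top')['fx'])
cr=[im[150:280,195:275], im[190:270,400:480], im[140:250,300:400]]
out=[cv2.resize(c,None,fx=4,fy=4,interpolation=cv2.INTER_CUBIC) for c in (cr[0],cr[2])]
out[1]=cv2.copyMakeBorder(out[1],0,80,0,0,cv2.BORDER_CONSTANT)
cv2.imwrite('pics/c1.png',np.hstack(out)[:, :800] )
cv2.imwrite('pics/c2.png',cv2.resize(cr[1],None,fx=5,fy=5,interpolation=cv2.INTER_CUBIC))
E
```

```text
A 758 ((591.41162109375, 271.6404113769531), (56.500362396240234, 113.93403625488281), 64.63507080078125) rib ((602.3528442382812, 266.9890441894531), (49.361297607421875, 17.861181259155273), 64.44998168945312) 0.04445549847926955 0.018170664328728714
B 510 ((425.4287109375, 315.6217041015625), (73.61280822753906, 56.570777893066406), 22.481592178344727) rib ((436.873046875, 319.5614318847656), (18.023942947387695, 50.89869689941406), 22.679885864257812) 0.04419366862098284 0.018491849869345045
C 664 ((463.7732238769531, -312.04034423828125), (55.71228790283203, 94.01314544677734), 74.5137939453125) rib ((475.6437683105469, -315.31683349609375), (49.30683517456055, 18.422029495239258), 75.26207733154297) 0.04461057294839488 0.019084163368221496
case ((570.2708740234375, -66.14442443847656), (149.05685424804688, 242.9285125732422), 73.10855102539062)
394.8509325271583
```

View pics/c1.png

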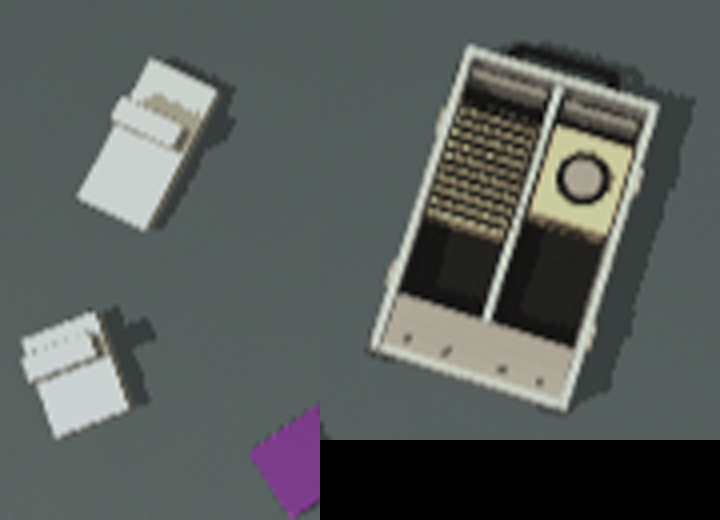

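View pics/c2.png

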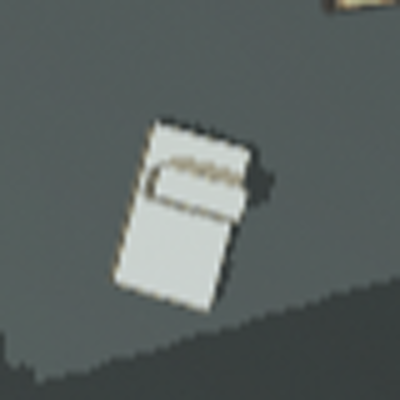

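By length, A (233,186) is 114 mm, C (437,233) is 94 mm, and B (214,243) is the 74 mm spare; the crops confirm all three are white with the rib towards the far end. In the case, the lamp house (fins) is in the left bay and the camera head in the right. Next I'll fit the case pose.

```bash
cat >> h.py <<'E'
from scipy.optimize import minimize
def fitcase(W):
    P=W[140:255,295:405].reshape(-1,3); q=P[(P[:,2]>.0475)&(P[:,2]<.053)][:,:2]*1000
    def loc(x,p):
        c,s=np.cos(x[2]),np.sin(x[2]); r=p-x[:2]; return np.c_[r[:,0]*c+r[:,1]*s,-r[:,0]*s+r[:,1]*c]
    def f(x):
        l=loc(x,q); side=np.abs(np.abs(l[:,1])-68); far=np.abs(l[:,0]-114)
        side=side+np.maximum(0,np.abs(l[:,0]-5)-112); far=far+np.maximum(0,np.abs(l[:,1])-71)
        return np.minimum(np.minimum(side,far),8).sum()/len(q)
    best=min((minimize(f,[570+a,-66+b,np.radians(-17+g)],method='Nelder-Mead',options=dict(xatol=1e-3,fatol=1e-5,initial_simplex=[[565,-70,-.32],[575,-70,-.28],[565,-62,-.28],[575,-64,-.3]] if a==0 else None)) for a in(0,-6,6) for b in(-4,4) for g in (-2,2)),key=lambda r:r.fun)
    return best.x,best.fun,len(q),lambda p:loc(best.x,p)
E
python3 - <<'E'
from h import *
np.set_printoptions(precision=2,suppress=True,linewidth=150)
W=world('top',np.load('pics/top0.npy')); x,f,n,loc=fitcase(W); print(x,np.degrees(x[2]),f,n)
P=W[135:260,290:410].reshape(-1,3); l=loc(P[:,:2]*1000); z=P[:,2]*1000
for y0,nm in ((34,'L'),(-34,'R'),(0,'div')):
    for xx in range(-115,125,5):
        m=(abs(l[:,0]-xx)<2.5)&(abs(l[:,1]-y0)<(18 if y0 else 2.5))
        print(nm,xx,round(float(np.median(z[m])),1) if m.any() else None,end='; ')
    print()
    m=(abs(l[:,1]-y0)<20)&(z>51)&(z<64); print(np.sort(l[m,0])[[0,5,10,-10,-5,-1]])
E
```

```text
[556.23 -61.8   -0.3 ] -16.91176473110589 4.936542151785412 849
L -115 1.0; L -110 2.1; L -105 44.8; L -100 46.8; L -95 46.0; L -90 45.9; L -85 45.3; L -80 45.6; L -75 45.6; L -70 46.9; L -65 45.6; L -60 10.8; L -55 11.2; L -50 11.1; L -45 11.0; L -40 10.8; L -35 9.5; L -30 10.2; L -25 11.1; L -20 10.3; L -15 11.3; L -10 10.8; L -5 25.5; L 0 53.9; L 5 48.8; L 10 53.4; L 15 49.4; L 20 49.0; L 25 54.0; L 30 48.5; L 35 55.3; L 40 50.0; L 45 49.2; L 50 54.1; L 55 47.8; L 60 55.5; L 65 49.9; L 70 51.7; L 75 52.5; L 80 44.0; L 85 None; L 90 11.1; L 95 10.8; L 100 32.8; L 105 45.7; L 110 33.2; L 115 50.8; L 120 None; 
[-66.28  -0.91  -0.15 112.81 115.15 116.38]
R -115 1.4; R -110 1.3; R -105 45.5; R -100 45.5; R -95 46.8; R -90 45.8; R -85 45.7; R -80 44.9; R -75 45.5; R -70 45.9; R -65 45.9; R -60 11.4; R -55 10.4; R -50 11.6; R -45 12.1; R -40 10.2; R -35 11.5; R -30 11.4; R -25 10.7; R -20 9.8; R -15 10.6; R -10 11.3; R -5 10.5; R 0 10.1; R 5 10.2; R 10 11.1; R 15 29.3; R 20 55.3; R 25 55.6; R 30 55.4; R 35 59.4; R 40 60.4; R 45 61.1; R 50 60.8; R 55 61.0; R 60 60.7; R 65 58.1; R 70 55.2
[... 163 characters left out ...]
iv -115 0.2; div -110 1.9; div -105 45.2; div -100 43.6; div -95 44.8; div -90 47.3; div -85 43.4; div -80 45.3; div -75 47.2; div -70 46.5; div -65 45.7; div -60 43.8; div -55 43.6; div -50 45.5; div -45 45.3; div -40 45.3; div -35 44.1; div -30 45.4; div -25 45.1; div -20 44.9; div -15 45.1; div -10 45.9; div -5 47.1; div 0 44.4; div 5 43.3; div 10 45.6; div 15 45.3; div 20 46.2; div 25 44.1; div 30 44.4; div 35 46.1; div 40 44.3; div 45 44.3; div 50 44.1; div 55 44.1; div 60 45.1; div 65 43.1; div 70 46.0; div 75 44.0; div 80 45.8; div 85 44.3; div 90 46.4; div 95 45.5; div 100 44.0; div 105 44.7; div 110 43.0; div 115 51.1; div 120 None; 
[-105.1     0.52    8.21  110.5   114.35  116.38]
```

>>> step_arm:
  steps:
    - {"xyz": [0, 0, 0], "turn": [0, 0, -0.943], "gripper": -1}
    - {"xyz": [0, 0, 0], "turn": [0, 0, -0.943], "gripper": -1}
    - {"xyz": [0, 0, 0], "turn": [0, 0, -0.943], "gripper": -1}
    - {"xyz": [0, 0, 0], "turn": [0, 0, -0.943], "gripper": -1}
    - {"xyz": [0, 0, 0], "turn": [0, 0, -0.943], "gripper": -1}
    - {"xyz": [0, 0, 0], "turn": [0, 0, -0.943], "gripper": -1}
    - {"xyz": [0, 0, 0], "turn": [0, 0, -0.943], "gripper": -1}
    - {"xyz": [0, 0, 0], "turn": [0, 0, -0.943], "gripper": -1}
    - {"xyz": [0, 0, 0], "turn": [0, 0, -0.943], "gripper": -1}
    - {"xyz": [0, 0, 0], "turn": [0, 0, -0.943], "gripper": -1}
    - {"xyz": [0, 0, 0], "turn": [0, 0, -0.943], "gripper": -1}
    - {"xyz": [0, 0, 0], "turn": [0, 0, -0.943], "gripper": -1}
    - {"xyz": [0, 0, 0], "turn": [0, 0, -0.943], "gripper": -1}

```text
time_s: 1.18
position: [0.1598, -0.5261, 0.2127]
tool_rot: [[0.958, -0.287, -0.0], [-0.287, -0.958, 0.001], [-0.0, -0.001, -1.0]]
ft_force: [0.2, 0.6, 0.3]
grip_width: 0.0001
```

>>> step_arm:
  steps:
    - {"xyz": [0.327, -0.928, 0], "turn": [0, 0, 0], "gripper": -1}
    - {"xyz": [0.327, -0.928, 0], "turn": [0, 0, 0], "gripper": -1}
    - {"xyz": [0.327, -0.928, 0], "turn": [0, 0, 0], "gripper": -1}
    - {"xyz": [0.327, -0.928, 0], "turn": [0, 0, 0], "gripper": -1}
    - {"xyz": [0.327, -0.928, 0], "turn": [0, 0, 0], "gripper": -1}
    - {"xyz": [0.327, -0.928, 0], "turn": [0, 0, 0], "gripper": -1}
    - {"xyz": [0.327, -0.928, 0], "turn": [0, 0, 0], "gripper": -1}
    - {"xyz": [0.327, -0.928, 0], "turn": [0, 0, 0], "gripper": -1}
    - {"xyz": [0.327, -0.928, 0], "turn": [0, 0, 0], "gripper": -1}
    - {"xyz": [0.327, -0.928, 0], "turn": [0, 0, 0], "gripper": -1}
    - {"xyz": [0.327, -0.928, 0], "turn": [0, 0, 0], "gripper": -1}
    - {"xyz": [0.327, -0.928, 0], "turn": [0, 0, 0], "gripper": -1}
    - {"xyz": [0.327, -0.928, 0], "turn": [0, 0, 0], "gripper": -1}
    - {"xyz": [0.327, -0.928, 0], "turn": [0, 0, 0], "gripper": -1}
    - {"xyz": [0.327, -0.928, 0], "turn": [0, 0, 0], "gripper": -1}
    - {"xyz": [0.327, -0.928, 0], "turn": [0, 0, 0], "gripper": -1}
    - {"xyz": [0, 0, 0], "turn": [0, 0, 0], "gripper": -1}
    - {"xyz": [0, 0, 0], "turn": [0, 0, 0], "gripper": -1}

```text
time_s: 2.68
position: [0.5332, -0.0174, 0.2124]
tool_rot: [[0.958, -0.288, -0.001], [-0.288, -0.958, 0.0], [-0.001, 0.0, -1.0]]
ft_force: [0.1, -0.1, -0.3]
grip_width: -0.0002
```

```bash
cat >> h.py <<'E'
C0=np.array([556.2,-61.8]); YAW=np.radians(-16.91)
def st():
    s=env.observe(); p=np.array(s['position'])*1000; c,sn=np.cos(YAW),np.sin(YAW); r=p[:2]-C0
    R=np.array(s['tool_rot']); f=np.array(s['ft_force'])
    print('t%.2f case xyz %.1f %.1f %.1f'%(s['time_s'],r[0]*c+r[1]*sn,-r[0]*sn+r[1]*c,p[2]),'toolyaw %.2f pitch %.2f roll %.2f'%(np.degrees(np.arctan2(R[1,0],R[0,0])),np.degrees(np.arcsin(R[2,0])),np.degrees(np.arcsin(R[2,1]))),'F case %.1f %.1f %.1f'%(f[0]*c+f[1]*sn,-f[0]*sn+f[1]*c,f[2]),'grip %.1f'%(s['grip_width']*1000), 'world',p.round(1))
E
python3 -c "
from h import *
st()"
```

```text
t2.68 case xyz -34.9 35.8 212.4 toolyaw -16.73 pitch -0.07 roll 0.01 F case 0.1 -0.1 -0.3 grip -0.2 world [533.2 -17.4 212.4]
```

>>> step_arm:
  steps:
    - {"xyz": [0, 0.045, 0.9], "turn": [0, 0, 0], "gripper": -1}
    - {"xyz": [0, 0, 0.9], "turn": [0, 0, 0], "gripper": -1}
    - {"xyz": [0, 0, 0.9], "turn": [0, 0, 0], "gripper": -1}
    - {"xyz": [0, 0, 0.6], "turn": [0, 0, 0], "gripper": -1}
    - {"xyz": [0, 0, 0.5], "turn": [0, 0, 0], "gripper": -1}
    - {"xyz": [0, 0, 0.38], "turn": [0, 0, 0], "gripper": -1}
    - {"xyz": [0.12, 0, 0], "turn": [0, 0, 0], "gripper": -1}
    - {"xyz": [0.12, 0, 0], "turn": [0, 0, 0], "gripper": -1}
    - {"xyz": [0.1, 0, 0], "turn": [0, 0, 0], "gripper": -1}
    - {"xyz": [0, 0, 0], "turn": [0, 0, 0], "gripper": -1}

```text
time_s: 3.52
position: [0.5469, -0.0256, 0.0472]
tool_rot: [[0.957, -0.292, 0.003], [-0.292, -0.957, -0.001], [0.003, -0.0, -1.0]]
ft_force: [-0.0, 0.5, 0.5]
grip_width: -0.0004
```

```bash
python3 -c "
from h import *
st(); snap('top','t1')
import cv2
im=cv2.imread('pics/t1.png')[140:260,290:410]; cv2.imwrite('pics/t1c.png',cv2.resize(im,None,fx=4.5,fy=4.5))"
```

```text
t3.52 case xyz -19.5 32.0 47.2 toolyaw -16.96 pitch 0.18 roll -0.00 F case -0.2 0.5 0.5 grip -0.4 world [546.9 -25.6  47.2]
```

View pics/t1c.png

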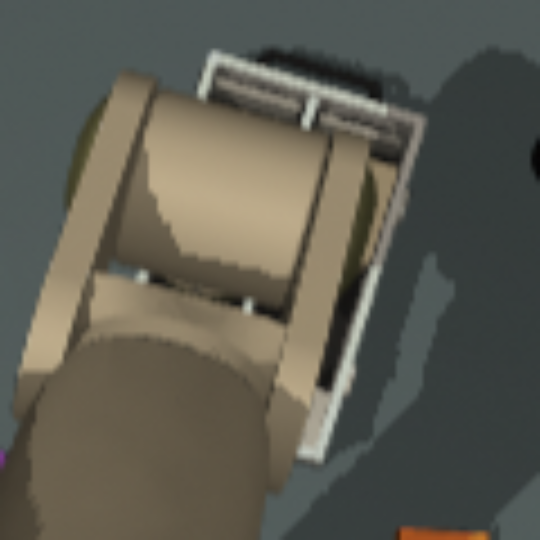

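The arm hides the bay, so I'll push by force.

>>> step_arm:
  steps:
    - {"xyz": [0.06, -0.03, 0], "turn": [0, 0, 0], "gripper": -1}
    - {"xyz": [0.06, -0.02, 0], "turn": [0, 0, 0], "gripper": -1}
    - {"xyz": [0.06, 0, 0], "turn": [0, 0, 0], "gripper": -1}
    - {"xyz": [0.06, 0, 0], "turn": [0, 0, 0], "gripper": -1}

```text
time_s: 3.9
position: [0.5554, -0.0255, 0.0461]
tool_rot: [[0.957, -0.291, 0.0], [-0.291, -0.957, -0.0], [0.0, -0.0, -1.0]]
ft_force: [0.2, 0.1, 0.6]
grip_width: -0.0001
```

>>> step_arm:
  steps:
    - {"xyz": [0.05, 0, 0], "turn": [0, 0, 0], "gripper": -1}
    - {"xyz": [0.05, 0, 0], "turn": [0, 0, 0], "gripper": -1}
    - {"xyz": [0.05, 0, 0], "turn": [0, 0, 0], "gripper": -1}

```text
time_s: 4.15
position: [0.561, -0.0273, 0.0459]
tool_rot: [[0.957, -0.291, -0.0], [-0.291, -0.957, 0.0], [-0.0, 0.0, -1.0]]
ft_force: [-0.4, -0.4, -0.1]
grip_width: -0.0002
```

```bash
python3 -c "
from h import *
st()"
```

```text
t4.15 case xyz -5.4 34.4 45.9 toolyaw -16.91 pitch -0.00 roll 0.00 F case -0.3 -0.5 -0.1 grip -0.2 world [561.  -27.3  45.9]
```

>>> step_arm:
  steps:
    - {"xyz": [0.05, 0, 0], "turn": [0, 0, 0], "gripper": -1}
    - {"xyz": [0.05, 0, 0], "turn": [0, 0, 0], "gripper": -1}
    - {"xyz": [0.05, 0, 0], "turn": [0, 0, 0], "gripper": -1}

```text
time_s: 4.4
position: [0.5668, -0.0291, 0.0459]
tool_rot: [[0.957, -0.291, -0.0], [-0.291, -0.957, 0.0], [-0.0, 0.0, -1.0]]
ft_force: [-0.2, -0.4, -0.2]
grip_width: -0.0001
```

>>> step_arm:
  steps:
    - {"xyz": [0.05, 0, 0], "turn": [0, 0, 0], "gripper": -1}
    - {"xyz": [0.05, 0, 0], "turn": [0, 0, 0], "gripper": -1}

```text
time_s: 4.57
position: [0.5706, -0.0302, 0.0459]
tool_rot: [[0.957, -0.291, -0.0], [-0.291, -0.957, -0.0], [-0.0, 0.0, -1.0]]
ft_force: [-0.5, 0.7, -0.4]
grip_width: 0.0001
```

```bash
python3 -c "
from h import *
st()"
```

```text
t4.57 case xyz 4.6 34.4 45.9 toolyaw -16.92 pitch -0.00 roll 0.00 F case -0.7 0.5 -0.4 grip 0.1 world [570.6 -30.2  45.9]
```

```bash
python3 -c "
from h import *
st(); snap('scene','s1')
a=cv2.imread('pics/s1.png')[150:280,230:360]; b=cv2.imread('pics/scene0.png')[150:280,230:360]
cv2.imwrite('pics/s1c.png',np.hstack([cv2.resize(b,None,fx=3,fy=3),cv2.resize(a,None,fx=3,fy=3)]))"
```

```text
t4.57 case xyz 4.6 34.4 45.9 toolyaw -16.92 pitch -0.00 roll 0.00 F case -0.7 0.5 -0.4 grip 0.1 world [570.6 -30.2  45.9]
```

View pics/s1c.png

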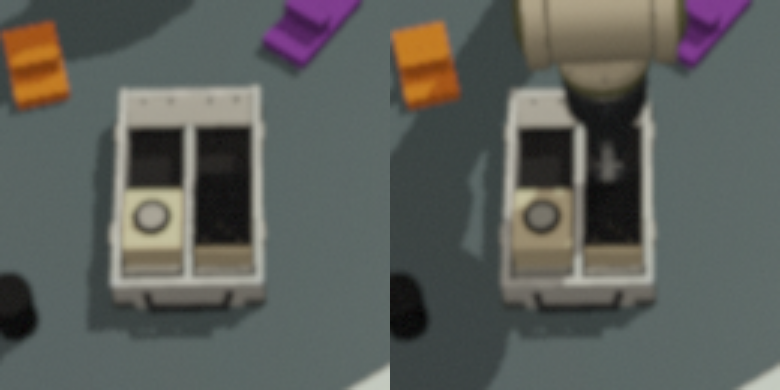

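```bash
cat >> h.py <<'E'
def prof(n,f,y0,zmin,zmax,hw=15,x0=60):
    P=world(n,np.load(f'pics/{f}.npy')).reshape(-1,3)*1000; c,s=np.cos(YAW),np.sin(YAW); r=P[:,:2]-C0
    x=r[:,0]*c+r[:,1]*s; y=-r[:,0]*s+r[:,1]*c; m=(abs(y-y0)<hw)&(P[:,2]>zmin)&(P[:,2]<zmax)&(x>x0)&(x<125)
    return np.sort(x[m]), x[m],P[m,2]
E
python3 -c "
from h import *
np.set_printoptions(precision=1,suppress=True,linewidth=200)
for f in('scene0','s1'):
  for y0 in (34,-34):
    P=world('scene',np.load(f'pics/{f}.npy')).reshape(-1,3)*1000; c,s=np.cos(YAW),np.sin(YAW); r=P[:,:2]-C0
    x=r[:,0]*c+r[:,1]*s; y=-r[:,0]*s+r[:,1]*c
    print(f,y0,[(xx,round(float(np.median(P[m,2])),0)) for xx in range(62,122,3) for m in [(abs(y-y0)<16)&(abs(x-xx)<1.5)&(P[:,2]<70)] if m.any()])
    m=(abs(y-y0)<16)&(P[:,2]>22)&(P[:,2]<42)&(x>60)&(x<97); print('far face x',np.median(x[m]),m.sum())
"
```

```text
scene0 34 [(62, 52.0), (65, 50.0), (68, 51.0), (71, 50.0), (74, 52.0), (77, 53.0), (80, 44.0), (83, 29.0), (86, 40.0), (98, 41.0), (101, 43.0), (104, 41.0), (107, 38.0), (113, 47.0), (116, 46.0), (119, 32.0)]
far face x 82.2087911846034 35
scene0 -34 [(62, 57.0), (65, 57.0), (68, 55.0), (71, 54.0), (74, 53.0), (77, 53.0), (80, 50.0), (83, 35.0), (86, 50.0), (98, 43.0), (101, 39.0), (104, 40.0), (110, 45.0), (113, 48.0), (116, 47.0), (119, 33.0)]
far face x 82.4397875875232 33
s1 34 [(62, 48.0), (65, 55.0), (68, 49.0), (71, 52.0), (74, 51.0), (77, 51.0), (80, 44.0), (83, 29.0), (98, 41.0), (101, 46.0), (104, 40.0), (107, 44.0), (113, 47.0), (116, 48.0), (119, 31.0)]
far face x 82.2111473678793 35
s1 -34 [(62, 57.0), (65, 57.0), (68, 55.0), (71, 54.0), (74, 54.0), (77, 54.0), (80, 51.0), (83, 38.0), (86, 43.0), (98, 44.0), (101, 40.0), (104, 36.0), (113, 49.0), (116, 44.0), (119, 29.0)]
far face x 82.68520701793767 33
```

```bash
python3 -c "
from h import *
P=world('scene',np.load('pics/s1.npy'))*1000; c,s=np.cos(YAW),np.sin(YAW); r=P[...,:2]-C0
x=r[...,0]*c+r[...,1]*s; y=-r[...,0]*s+r[...,1]*c; z=P[...,2]
P0=world('scene',np.load('pics/scene0.npy'))*1000
m=(abs(y-34)<25)&(abs(x)<60)&(abs(z-P0[...,2])>4)
for v in range(165,222,3):
  for u in range(424,446,4): pass
for v in range(170,232,3):
  print(v,[(int(x[v,u]),int(y[v,u]),int(z[v,u])) for u in range(296,316,3)])
"
```

```text
170 [(45, 25, 307), (46, 33, 308), (44, 40, 304), (44, 47, 304), (44, 54, 303), (43, 61, 303), (38, 69, 296)]
173 [(35, 24, 280), (33, 31, 277), (34, 39, 278), (34, 46, 277), (35, 53, 278), (33, 61, 275), (27, 68, 266)]
176 [(43, 24, 278), (44, 31, 280), (44, 39, 279), (43, 46, 278), (39, 53, 271), (36, 61, 266), (26, 68, 252)]
179 [(43, 23, 265), (45, 31, 268), (46, 38, 268), (44, 46, 266), (39, 53, 258), (34, 60, 251), (25, 68, 237)]
182 [(42, 22, 251), (45, 30, 255), (45, 38, 254), (42, 45, 250), (33, 52, 236), (33, 60, 235), (24, 68, 222)]
185 [(39, 21, 233), (42, 29, 236), (38, 37, 229), (41, 44, 235), (40, 52, 232), (33, 60, 221), (24, 67, 208)]
188 [(41, 21, 222), (41, 29, 221), (41, 36, 221), (43, 44, 223), (39, 52, 217), (33, 59, 208), (-74, 66, 42)]
191 [(40, 20, 206), (43, 28, 210), (43, 36, 209), (43, 44, 208), (41, 51, 205), (32, 59, 191), (-62, 66, 44)]
194 [(24, 18, 166), (44, 27, 197), (42, 35, 194), (43, 43, 194), (24, 50, 164), (-74, 56, 8), (-74, 65, 7)]
197 [(-65, 9, 7), (42, 27, 179), (43, 35, 180), (43, 43, 179), (656, 73, 1160), (-64, 56, 6), (-60, 65, 12)]
200
[... 441 characters left out ...]
2, 20, 48), (8, 29, 40), (656, 73, 1160), (16, 47, 52), (14, 56, 50), (-9, 64, 7)]
215 [(25, 12, 52), (28, 21, 57), (27, 30, 55), (24, 38, 50), (25, 47, 51), (25, 56, 51), (11, 64, 26)]
218 [(36, 12, 55), (35, 21, 53), (36, 29, 52), (37, 38, 54), (37, 47, 54), (36, 56, 52), (29, 64, 39)]
221 [(43, 12, 49), (44, 21, 49), (43, 29, 47), (45, 38, 52), (43, 47, 48), (42, 55, 45), (40, 64, 41)]
224 [(53, 12, 50), (54, 21, 50), (52, 29, 45), (53, 38, 47), (53, 47, 48), (55, 55, 50), (53, 64, 46)]
227 [(61, 12, 45), (64, 21, 50), (61, 29, 45), (63, 38, 47), (59, 46, 40), (63, 55, 48), (60, 64, 42)]
230 [(73, 12, 49), (75, 21, 52), (74, 29, 50), (75, 38, 51), (75, 47, 52), (77, 55, 55), (73, 64, 46)]
```

>>> step_arm:
  steps:
    - {"xyz": [0.04, 0, 0], "turn": [0, 0, 0], "gripper": -1}
    - {"xyz": [0.04, 0, 0], "turn": [0, 0, 0], "gripper": -1}

```text
time_s: 4.78
position: [0.5736, -0.0311, 0.0459]
tool_rot: [[0.957, -0.291, -0.0], [-0.291, -0.957, 0.0], [-0.0, -0.0, -1.0]]
ft_force: [-0.5, -0.1, -0.6]
grip_width: -0.0
```

```bash
python3 -c "
from h import *
st(); snap('top','t2')
W=world('top',np.load('pics/t2.npy'))*1000; c,s=np.cos(YAW),np.sin(YAW); r=W[...,:2]-C0
x=r[...,0]*c+r[...,1]*s; y=-r[...,0]*s+r[...,1]*c; z=W[...,2]
for n in('top0','t2'):
  W=world('top',np.load(f'pics/{n}.npy'))*1000; r=W[...,:2]-C0
  x=r[...,0]*c+r[...,1]*s; y=-r[...,0]*s+r[...,1]*c; z=W[...,2]
  print(n,[(xx,int(np.median(z[m])),int(m.sum())) for xx in range(60,120,3) for m in [(abs(y-34)<22)&(abs(x-xx)<1.5)&(z<70)] if m.any()])
"
```

```text
t4.78 case xyz 7.7 34.4 45.9 toolyaw -16.92 pitch -0.00 roll -0.00 F case -0.4 -0.3 -0.6 grip -0.0 world [573.6 -31.1  45.9]
top0 [(60, 55, 13), (63, 48, 10), (66, 52, 27), (69, 55, 9), (72, 46, 14), (75, 54, 25), (78, 53, 7), (81, 43, 3), (87, 14, 1), (90, 10, 16), (93, 11, 14), (96, 10, 16), (99, 29, 59), (102, 46, 13), (108, 33, 3), (111, 34, 51), (114, 50, 21), (117, 50, 9)]
t2 []
```

```bash
python3 -c "
from h import *
snap('scene','s2')
for f in('scene0','s1','s2'):
  for y0 in (34,-34):
    P=world('scene',np.load(f'pics/{f}.npy')).reshape(-1,3)*1000; c,s=np.cos(YAW),np.sin(YAW); r=P[:,:2]-C0
    x=r[:,0]*c+r[:,1]*s; y=-r[:,0]*s+r[:,1]*c
    m=(abs(y-y0)<18)&(P[:,2]>22)&(P[:,2]<42)&(x>60)&(x<97); print(f,y0,'far face x',np.median(x[m]),m.sum())
a=cv2.imread('pics/s2.png')[175:255,260:330]
b=cv2.imread('pics/scene0.png')[175:255,260:330]
cv2.imwrite('pics/s2c.png',np.hstack([cv2.resize(q,None,fx=5.5,fy=7,interpolation=cv2.INTER_CUBIC) for q in(b,a)]))"
```

```text
scene0 34 far face x 82.19252646751448 39
scene0 -34 far face x 82.43625546571424 38
s1 34 far face x 82.170099019232 38
s1 -34 far face x 82.61509226884752 39
s2 34 far face x 81.76425079796489 39
s2 -34 far face x 82.96772171112613 40
```

View pics/s2c.png

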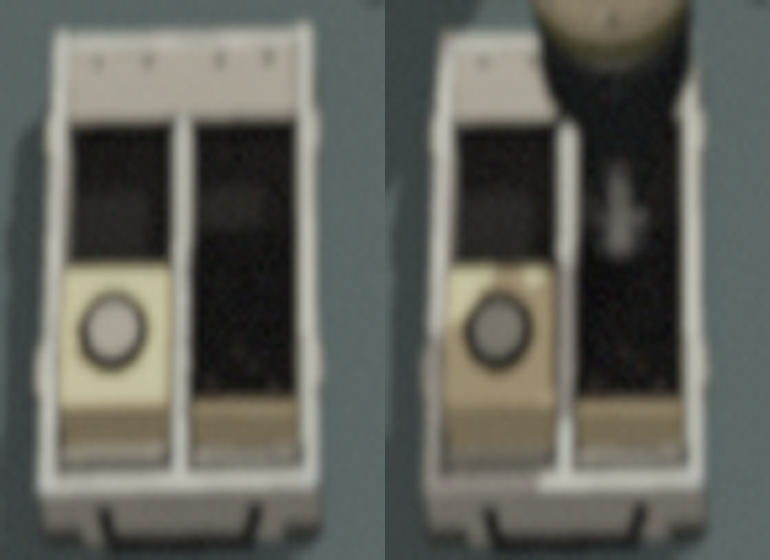

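```bash
python3 -c "
from h import *
c,s=np.cos(YAW),np.sin(YAW)
for cam,n in(('top','top0'),('scene','scene0'),('scene','s2')):
  W=world(cam,np.load(f'pics/{n}.npy'))*1000; r=W[...,:2]-C0
  x=r[...,0]*c+r[...,1]*s; y=-r[...,0]*s+r[...,1]*c; z=W[...,2]
  for y0 in(20,34,48): print(n,y0,[(xx,int(z[m].min()),int(np.median(z[m])),int(z[m].max())) for xx in range(-21,30,3) for m in [(abs(y-y0)<6)&(abs(x-xx)<1.5)&(z<400)] if m.any()])
# predicted pixel of tip
ci=cams.camera_info('scene'); E=np.linalg.inv(np.array(ci['extrinsics']))
for dx,z in((0,27),(15,27),(0,46),(15,46),(15,80),(0,100),(38,100)):
  X=7.7+dx; w=np.array([C0[0]+X*c-34.4*s,C0[1]+X*s+34.4*c,z])/1000; q=E[:3,:3]@w+E[:3,3]; u=ci['fx']*q[0]/q[2]+ci['cx'];v=ci['fy']*q[1]/q[2]+ci['cy']
  d=np.load('pics/s2.npy'); print(dx,z,round(u,1),round(v,1),'pred depth %.3f meas %.3f'%(q[2],d[int(round(v)),int(round(u))]))
"
```

```text
top0 20 [(-21, 9, 11, 12), (-18, 9, 10, 11), (-15, 9, 11, 14), (-12, 9, 12, 15), (-9, 9, 9, 12), (-6, 6, 13, 24), (-3, 8, 37, 47), (0, 43, 54, 57), (3, 47, 47, 47), (6, 43, 45, 56), (9, 54, 54, 56), (12, 48, 48, 49), (15, 45, 51, 55), (18, 54, 56, 56), (21, 42, 47, 50), (24, 43, 54, 60), (27, 49, 51, 56)]
top0 34 [(-21, 8, 10, 14), (-18, 9, 11, 12), (-15, 10, 12, 13), (-12, 6, 9, 13), (-9, 9, 10, 12), (-6, 9, 12, 12), (-3, 9, 44, 55), (0, 53, 55, 56), (3, 50, 52, 54), (6, 43, 49, 56), (9, 52, 58, 58), (12, 42, 44, 48), (15, 45, 49, 58), (18, 54, 55, 57), (21, 47, 47, 48), (24, 46, 54, 59), (27, 52, 54, 57)]
top0 48 [(-21, 9, 9, 10), (-18, 7, 9, 12), (-15, 6, 9, 11), (-12, 7, 11, 14), (-9, 9, 11, 13), (-6, 9, 11, 42), (-3, 10, 44, 52), (0, 52, 56, 61), (3, 46, 46, 46), (6, 43, 48, 50), (9, 53, 53, 54), (12, 45, 46, 52), (15, 44, 48, 56), (18, 53, 55, 57), (21, 45, 47, 49), (24, 44, 52, 58), (27, 53, 55, 57)]
scene0 20 [(0, 51, 51, 52), (3, 48, 52, 56), (6, 52, 53, 53), (9, 44, 52, 55), (12, 44, 46, 54), (15, 48, 52, 56), (18, 46, 47, 51), (21, 54, 54, 54), (24, 52, 52, 52), (27, 49, 5
[... 965 characters left out ...]
, 364), (24, 49, 360, 363), (27, 40, 55, 361)]
s2 48 [(-18, 351, 354, 354), (-15, 355, 356, 357), (-12, 356, 357, 357), (-9, 357, 358, 359), (-6, 358, 359, 361), (-3, 360, 360, 360), (0, 44, 361, 364), (3, 51, 363, 364), (6, 51, 361, 364), (9, 46, 360, 364), (12, 50, 361, 365), (15, 360, 360, 364), (18, 45, 54, 364), (21, 48, 360, 363), (24, 112, 249, 361), (27, 50, 148, 360)]
0 27 303.8 214.0 pred depth 1.305 meas 1.278
15 27 303.8 218.3 pred depth 1.297 meas 1.269
0 46 303.6 210.8 pred depth 1.289 meas 1.163
15 46 303.6 215.2 pred depth 1.281 meas 1.270
15 80 303.2 209.3 pred depth 1.252 meas 1.162
0 100 302.9 201.3 pred depth 1.243 meas 1.161
38 100 302.9 212.8 pred depth 1.223 meas 1.276
```

>>> step_arm:
  steps:
    - {"xyz": [0, 0, -0.75], "turn": [0, 0, 0], "gripper": -1}
    - {"xyz": [0, 0, -0.75], "turn": [0, 0, 0], "gripper": -1}
    - {"xyz": [0.4, 0.85, 0], "turn": [0, 0, 0], "gripper": -1}
    - {"xyz": [0.4, 0.85, 0], "turn": [0, 0, 0], "gripper": -1}
    - {"xyz": [0, 0, 0], "turn": [0, 0, 0], "gripper": -1}
    - {"xyz": [0, 0, 0], "turn": [0, 0, 0], "gripper": -1}

```text
time_s: 5.38
position: [0.5843, -0.1071, 0.1058]
tool_rot: [[0.956, -0.294, -0.0], [-0.294, -0.956, 0.0], [-0.0, -0.0, -1.0]]
ft_force: [-0.2, 0.8, -0.4]
grip_width: 0.0001
```

```bash
cat >> h.py <<'E'
def pix(cam,X,Y,z):
    c,s=np.cos(YAW),np.sin(YAW); ci=cams.camera_info(cam); E=np.linalg.inv(np.array(ci['extrinsics']))
    w=np.array([C0[0]+X*c-Y*s,C0[1]+X*s+Y*c,z])/1000; q=E[:3,:3]@w+E[:3,3]
    return ci['fx']*q[0]/q[2]+ci['cx'],ci['fy']*q[1]/q[2]+ci['cy']
E
python3 -c "
from h import *
st(); im,_=snap('scene','s3')
for z in (88,106,160): print(z,pix('scene',40,-34,z))
cv2.imwrite('pics/s3c.png',cv2.resize(cv2.imread('pics/s3.png')[140:250,230:350],None,fx=5,fy=5,interpolation=cv2.INTER_CUBIC))"
```

```text
t5.38 case xyz 40.0 -35.1 105.8 toolyaw -17.07 pitch -0.00 roll -0.00 F case -0.4 0.7 -0.4 grip 0.1 world [ 584.3 -107.1  105.8]
88 (np.float64(279.01138691457413), np.float64(213.71034813197002))
106 (np.float64(278.4627996611725), np.float64(210.52461131478807))
160 (np.float64(276.7309264279742), np.float64(200.46733731237487))
```

View pics/s3c.png

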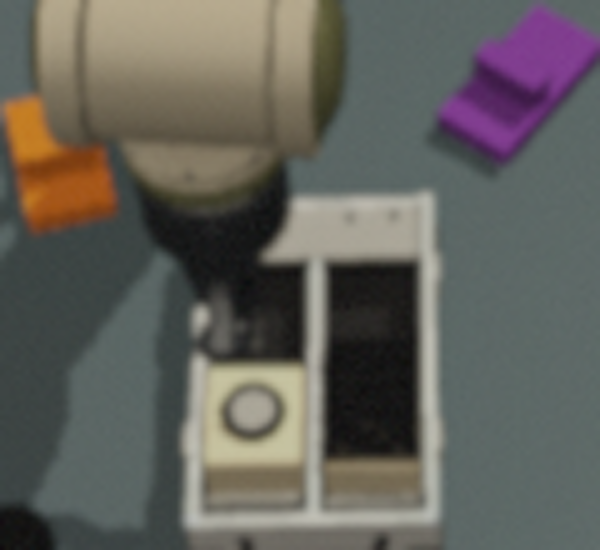

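```bash
python3 -c "
from h import *
P=world('scene',np.load('pics/s3.npy'))*1000; c,s=np.cos(YAW),np.sin(YAW); r=P[...,:2]-C0
x=r[...,0]*c+r[...,1]*s; y=-r[...,0]*s+r[...,1]*c; z=P[...,2]
for v in range(178,218,2):
  print(v,[(int(x[v,u]),int(y[v,u]),int(z[v,u])) for u in range(264,292,3)])
"
```

```text
178 [(77, -48, 321), (79, -40, 324), (82, -33, 329), (79, -26, 324), (75, -20, 318), (75, -13, 317), (59, -8, 294), (58, -1, 292), (-142, -17, 1), (-144, -7, -2)]
180 [(78, -48, 314), (81, -41, 318), (81, -34, 318), (82, -26, 321), (78, -20, 314), (66, -15, 295), (66, -8, 295), (57, -2, 282), (39, 2, 255), (-105, -4, 42)]
182 [(71, -51, 296), (74, -43, 300), (72, -36, 298), (73, -29, 299), (71, -22, 295), (73, -15, 297), (67, -8, 288), (62, -2, 281), (-96, -13, 45), (-96, -4, 44)]
184 [(74, -51, 292), (76, -44, 294), (71, -37, 287), (76, -29, 294), (76, -22, 294), (74, -15, 290), (69, -9, 282), (62, -2, 272), (-92, -13, 40), (-88, -4, 45)]
186 [(73, -52, 281), (76, -45, 285), (74, -38, 283), (77, -30, 287), (77, -23, 287), (75, -16, 284), (71, -9, 276), (62, -3, 263), (-83, -13, 42), (-83, -4, 42)]
188 [(74, -53, 274), (76, -45, 278), (78, -38, 280), (79, -30, 281), (77, -23, 278), (74, -17, 273), (71, -10, 269), (65, -3, 259), (-73, -13, 46), (-75, -4, 44)]
190 [(70, -55, 260), (76, -46, 269), (80, -38, 274), (79, -31, 273), (76, -25, 267), (76, -17, 267), (69, -11, 257), (-68, -22,
[... 1414 characters left out ...]
92, -22, 208), (-26, -33, 7), (-25, -24, 8), (-24, -14, 9), (-25, -5, 7)]
210 [(-28, -90, -5), (-22, -79, 3), (101, -44, 214), (99, -37, 211), (101, -29, 214), (96, -22, 204), (-20, -33, 5), (-17, -23, 9), (-16, -14, 10), (-16, -5, 10)]
212 [(-19, -89, -2), (-17, -80, 0), (10, -64, 47), (-10, -60, 11), (-10, -51, 10), (-10, -42, 10), (-13, -33, 5), (-8, -23, 12), (-11, -14, 7), (-10, -5, 9)]
214 [(-11, -89, -1), (-11, -80, -2), (16, -64, 47), (22, -54, 56), (19, -46, 51), (22, -37, 56), (21, -28, 52), (21, -19, 53), (21, -11, 53), (-1, -5, 12)]
216 [(-3, -88, 0), (-2, -79, 1), (23, -64, 46), (27, -54, 54), (25, -46, 50), (27, -37, 53), (28, -28, 55), (27, -19, 52), (26, -11, 49), (3, -5, 9)]
```

>>> step_arm:
  steps:
    - {"xyz": [-0.63, -0.58, 0], "turn": [0, 0, 0], "gripper": -1}
    - {"xyz": [-0.63, -0.58, 0], "turn": [0, 0, 0], "gripper": -1}
    - {"xyz": [-0.62, -0.57, 0], "turn": [0, 0, 0], "gripper": -1}
    - {"xyz": [0, 0, 0.7], "turn": [0, 0, 0], "gripper": -1}
    - {"xyz": [0, 0, 0.7], "turn": [0, 0, 0], "gripper": -1}
    - {"xyz": [0, 0, 0.2], "turn": [0, 0, 0], "gripper": -1}
    - {"xyz": [0, 0, 0.1], "turn": [0, 0, 0], "gripper": -1}
    - {"xyz": [0, 0, 0], "turn": [0, 0, 0], "gripper": -1}

```text
time_s: 6.1
position: [0.5325, -0.017, 0.0378]
tool_rot: [[0.957, -0.291, -0.001], [-0.291, -0.957, 0.0], [-0.001, -0.0, -1.0]]
ft_force: [0.2, 0.6, -0.2]
grip_width: 0.0002
```

>>> step_arm:
  steps:
    - {"xyz": [0, 0, 0.03], "turn": [0, 0, 0], "gripper": -1}
    - {"xyz": [0, 0, 0.03], "turn": [0, 0, 0], "gripper": -1}
    - {"xyz": [0, 0, 0.03], "turn": [0, 0, 0], "gripper": -1}
    - {"xyz": [0, 0, 0], "turn": [0, 0, 0], "gripper": -1}

```text
time_s: 6.43
position: [0.5327, -0.0175, 0.0347]
tool_rot: [[0.957, -0.291, 0.001], [-0.291, -0.957, -0.0], [0.001, -0.0, -1.0]]
ft_force: [0.2, 0.0, -0.0]
grip_width: 0.0
```

```bash
python3 -c "
from h import *
st()"
```

```text
t6.43 case xyz -35.4 35.5 34.7 toolyaw -16.93 pitch 0.04 roll -0.00 F case 0.2 0.1 -0.0 grip 0.0 world [532.7 -17.5  34.7]
```

>>> step_arm:
  steps:
    - {"xyz": [0, 0, 0.03], "turn": [0, 0, 0], "gripper": -1}
    - {"xyz": [0, 0, 0.03], "turn": [0, 0, 0], "gripper": -1}
    - {"xyz": [0, 0, 0.03], "turn": [0, 0, 0], "gripper": -1}
    - {"xyz": [0, 0, 0.03], "turn": [0, 0, 0], "gripper": -1}
    - {"xyz": [0, 0, 0.02], "turn": [0, 0, 0], "gripper": -1}
    - {"xyz": [0, 0, 0], "turn": [0, 0, 0], "gripper": -1}

```text
time_s: 6.93
position: [0.5324, -0.0174, 0.0285]
tool_rot: [[0.957, -0.291, -0.0], [-0.291, -0.957, 0.0], [-0.0, 0.0, -1.0]]
ft_force: [-0.3, -0.5, -0.4]
grip_width: 0.0001
```

>>> step_arm:
  steps:
    - {"xyz": [0, 0, 0.02], "turn": [0, 0, 0], "gripper": -1}
    - {"xyz": [0, 0, 0.02], "turn": [0, 0, 0], "gripper": -1}
    - {"xyz": [0, 0, 0.02], "turn": [0, 0, 0], "gripper": -1}
    - {"xyz": [0, 0, 0], "turn": [0, 0, 0], "gripper": -1}

```text
time_s: 7.27
position: [0.5324, -0.0173, 0.0262]
tool_rot: [[0.957, -0.291, -0.0], [-0.291, -0.957, 0.0], [-0.0, 0.0, -1.0]]
ft_force: [0.1, 0.6, -0.2]
grip_width: 0.0002
```

>>> step_arm:
  steps:
    - {"xyz": [0, 0, 0.03], "turn": [0, 0, 0], "gripper": -1}
    - {"xyz": [0, 0, 0.03], "turn": [0, 0, 0], "gripper": -1}
    - {"xyz": [0, 0, 0.03], "turn": [0, 0, 0], "gripper": -1}
    - {"xyz": [0, 0, 0], "turn": [0, 0, 0], "gripper": -1}

```text
time_s: 7.6
position: [0.5323, -0.0173, 0.0224]
tool_rot: [[0.957, -0.291, -0.0], [-0.291, -0.957, 0.0], [-0.0, 0.0, -1.0]]
ft_force: [-0.6, 0.3, 0.0]
grip_width: -0.0001
```

>>> step_arm:
  steps:
    - {"xyz": [0, 0, 0.03], "turn": [0, 0, 0], "gripper": -1}
    - {"xyz": [0, 0, 0.03], "turn": [0, 0, 0], "gripper": -1}
    - {"xyz": [0, 0, 0.03], "turn": [0, 0, 0], "gripper": -1}
    - {"xyz": [0, 0, 0], "turn": [0, 0, 0], "gripper": -1}

```text
time_s: 7.93
position: [0.5324, -0.0173, 0.0189]
tool_rot: [[0.957, -0.291, -0.0], [-0.291, -0.957, 0.0], [-0.0, -0.0, -1.0]]
ft_force: [-0.5, -0.6, -0.5]
grip_width: 0.0004
```

```bash
python3 -c "
from h import *
st();print(env.observe()['joint_efforts'])"
```

```text
t7.93 case xyz -35.7 35.6 18.9 toolyaw -16.92 pitch -0.02 roll -0.00 F case -0.3 -0.7 -0.5 grip 0.4 world [532.4 -17.3  18.9]
[ 2.94845733e-03 -4.73789084e+01 -1.56434709e+01  6.54340911e-04
 -4.55605856e-02 -2.03928028e-05]
```

```bash
python3 -c "
from h import *
P=world('scene',np.load('pics/scene0.npy'))*1000
for v in range(60,112,3):
  print(v,[tuple(int(t) for t in P[v,u]) for u in range(50,118,6) if P[v,u,2]>30])
"
```

```text
60 [(229, -533, 463), (228, -522, 459), (222, -512, 451), (217, -501, 445), (186, -499, 418), (169, -491, 403)]
63 [(223, -539, 451), (217, -529, 443), (222, -516, 444), (195, -512, 421), (183, -504, 408), (179, -492, 401)]
66 [(199, -540, 422), (202, -527, 421), (189, -518, 407), (187, -506, 403), (183, -494, 396), (157, -489, 373), (132, -468, 346)]
69 [(181, -551, 400), (1206, -182, 1160), (198, -519, 406), (198, -507, 402), (184, -498, 388), (172, -488, 375), (143, -469, 345)]
72 [(185, -553, 395), (199, -536, 401), (198, -524, 397), (197, -511, 393), (189, -501, 383), (178, -491, 371), (147, -486, 343), (146, -472, 338), (149, -458, 336)]
75 [(197, -541, 392), (202, -526, 391), (198, -515, 384), (194, -503, 378), (180, -494, 363), (157, -487, 342), (150, -475, 332), (151, -461, 329)]
78 [(192, -547, 379), (200, -531, 382), (199, -519, 376), (195, -507, 370), (167, -502, 344), (161, -490, 335), (152, -464, 320)]
81 [(186, -553, 365), (198, -536, 371), (200, -522, 369), (192, -512, 358), (167, -506, 335), (162, -494, 327), (137, -487, 303), (153, -454, 306)]
84 [(168, -564, 342), (192, -542, 357), (178, -534, 342), (172, -523, 333), (174, -508, 331), (169, -496, 323), (161, -484, 312), (146, -474, 296), (156, -457, 299)]
87 [(178, -578, 345), (178, -565, 341), (181, -551, 339), (180, -538, 335), (176, -526, 327), (170, -514, 318), (167, -501, 311), (166, -487, 307), (163, -474, 300)]
90 [(189, -578, 345), (181, -555, 330), (186, -540, 330), (175, -530, 316), (170, -518, 308), (161, -479, 287)]
93 [(193, -582, 339), (169, -564, 311), (184, -545, 319), (173, -535, 306), (152, -471, 266)]
96 [(189, -588, 326), (169, -569, 301), (186, -549, 311), (155, -474, 257)]
99 [(168, -574, 290), (186, -554, 301), (159, -477, 251)]
102 [(190, -584, 303), (184, -573, 293)]
105 [(190, -589, 293), (190, -575, 289), (186, -563, 281), (1206, -182, 1160)]
108 [(187, -567, 272)]
111 [(181, -575, 256)]
```

```bash
python3 -c "
import cv2
cv2.imwrite('pics/g0.png',cv2.resize(cv2.imread('pics/scene0.png')[40:120,30:130],None,fx=6,fy=6,interpolation=cv2.INTER_CUBIC))"
```

```text
(no output)
```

View pics/g0.png

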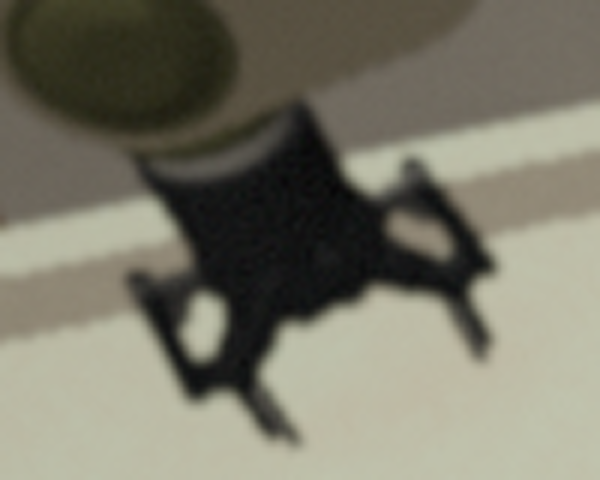

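The depth at the start shows the open fingertips at z ≈ 0.25 m while the TCP read 0.213 m. The real fingertips are therefore roughly 40 mm higher than the reported TCP implies, which explains the missing contact. I'll calibrate by touching the bay floor gently.

>>> step_arm:
  steps:
    - {"xyz": [0, 0, 0.08], "turn": [0, 0, 0], "gripper": -1}
    - {"xyz": [0, 0, 0.08], "turn": [0, 0, 0], "gripper": -1}
    - {"xyz": [0, 0, 0.08], "turn": [0, 0, 0], "gripper": -1}
    - {"xyz": [0, 0, 0.08], "turn": [0, 0, 0], "gripper": -1}
    - {"xyz": [0, 0, 0], "turn": [0, 0, 0], "gripper": -1}

```text
time_s: 8.35
position: [0.5321, -0.0173, 0.0056]
tool_rot: [[0.957, -0.291, -0.001], [-0.291, -0.957, 0.0], [-0.001, 0.0, -1.0]]
ft_force: [0.8, -0.6, 0.3]
grip_width: -0.0002
```

>>> step_arm:
  steps:
    - {"xyz": [0, 0, 0.06], "turn": [0, 0, 0], "gripper": -1}
    - {"xyz": [0, 0, 0.06], "turn": [0, 0, 0], "gripper": -1}
    - {"xyz": [0, 0, 0.06], "turn": [0, 0, 0], "gripper": -1}
    - {"xyz": [0, 0, 0], "turn": [0, 0, 0], "gripper": -1}

```text
time_s: 8.68
position: [0.5323, -0.0173, -0.0013]
tool_rot: [[0.957, -0.291, -0.001], [-0.291, -0.957, 0.0], [-0.001, 0.0, -1.0]]
ft_force: [-0.2, -0.1, -0.1]
grip_width: -0.0003
```

>>> step_arm:
  steps:
    - {"xyz": [0, 0, 0.03], "turn": [0, 0, 0], "gripper": -1}
    - {"xyz": [0, 0, 0.03], "turn": [0, 0, 0], "gripper": -1}
    - {"xyz": [0, 0, 0.03], "turn": [0, 0, 0], "gripper": -1}
    - {"xyz": [0, 0, 0], "turn": [0, 0, 0], "gripper": -1}

```text
time_s: 9.02
position: [0.5324, -0.0174, -0.0047]
tool_rot: [[0.957, -0.291, -0.0], [-0.291, -0.957, 0.0], [-0.0, 0.0, -1.0]]
ft_force: [-0.7, -0.5, 0.4]
grip_width: 0.0
```

>>> step_arm:
  steps:
    - {"xyz": [0, 0, 0.03], "turn": [0, 0, 0], "gripper": -1}
    - {"xyz": [0, 0, 0.03], "turn": [0, 0, 0], "gripper": -1}
    - {"xyz": [0, 0, 0.03], "turn": [0, 0, 0], "gripper": -1}
    - {"xyz": [0, 0, 0], "turn": [0, 0, 0], "gripper": -1}

```text
time_s: 9.35
position: [0.5325, -0.0174, -0.0081]
tool_rot: [[0.957, -0.291, -0.0], [-0.291, -0.957, -0.0], [-0.0, 0.0, -1.0]]
ft_force: [-0.5, -0.1, -0.5]
grip_width: -0.0
```

>>> step_arm:
  steps:
    - {"xyz": [0, 0, 0.03], "turn": [0, 0, 0], "gripper": -1}
    - {"xyz": [0, 0, 0.03], "turn": [0, 0, 0], "gripper": -1}
    - {"xyz": [0, 0, 0.03], "turn": [0, 0, 0], "gripper": -1}
    - {"xyz": [0, 0, 0], "turn": [0, 0, 0], "gripper": -1}

```text
time_s: 9.68
position: [0.5327, -0.0174, -0.0083]
tool_rot: [[0.957, -0.291, 0.002], [-0.291, -0.957, -0.001], [0.002, 0.0, -1.0]]
ft_force: [-11.8, 1.8, 38.9]
grip_width: -0.0003
```

```bash
python3 -c "
from h import *
st(); print(env.observe()['q'])
P=world('scene',np.load('pics/scene0.npy'))"
```

```text
t9.68 case xyz -35.4 35.6 -8.3 toolyaw -16.89 pitch 0.13 roll 0.02 F case -11.8 -1.7 38.9 grip -0.3 world [532.7 -17.4  -8.3]
[-1.45957940e+01  3.53948628e+01  9.35340743e+01 -2.63067754e-02
  5.09371702e+01  2.30908277e+00]
```

Contact came at reported z = -8 mm on the 10 mm floor, so the real tips are 18 mm behind the reported TCP, not 19 ahead; all heights get corrected for that. Now I'll push the lamp house.

>>> step_arm:
  steps:
    - {"xyz": [0, 0.03, -0.4], "turn": [0, 0, 0], "gripper": -1}
    - {"xyz": [0.15, 0, 0], "turn": [0, 0, 0], "gripper": -1}
    - {"xyz": [0.1, 0, 0], "turn": [0, 0, 0], "gripper": -1}
    - {"xyz": [0, 0, 0], "turn": [0, 0, 0], "gripper": -1}

```text
time_s: 10.02
position: [0.5425, -0.0217, 0.0039]
tool_rot: [[0.957, -0.291, 0.001], [-0.291, -0.957, -0.0], [0.001, -0.0, -1.0]]
ft_force: [0.2, 0.2, 0.6]
grip_width: -0.0002
```

>>> step_arm:
  steps:
    - {"xyz": [0.05, 0, 0], "turn": [0, 0, 0], "gripper": -1}
    - {"xyz": [0.05, 0, 0], "turn": [0, 0, 0], "gripper": -1}
    - {"xyz": [0.05, 0, 0], "turn": [0, 0, 0], "gripper": -1}
    - {"xyz": [0.05, 0, 0], "turn": [0, 0, 0], "gripper": -1}

```text
time_s: 10.35
position: [0.549, -0.0237, 0.0039]
tool_rot: [[0.957, -0.291, -0.002], [-0.291, -0.957, 0.0], [-0.002, 0.0, -1.0]]
ft_force: [-4.4, 1.2, 1.9]
grip_width: 0.0
```

>>> step_arm:
  steps:
    - {"xyz": [0.05, 0, 0], "turn": [0, 0, 0], "gripper": -1}
    - {"xyz": [0.05, 0, 0], "turn": [0, 0, 0], "gripper": -1}
    - {"xyz": [0.05, 0, 0], "turn": [0, 0, 0], "gripper": -1}
    - {"xyz": [0.05, 0, 0], "turn": [0, 0, 0], "gripper": -1}

```text
time_s: 10.68
position: [0.5557, -0.0256, 0.0039]
tool_rot: [[0.957, -0.291, -0.003], [-0.291, -0.957, 0.001], [-0.004, 0.0, -1.0]]
ft_force: [-4.6, 2.1, 1.9]
grip_width: -0.0002
```

```bash
python3 -c "
from h import *
st()"
```

```text
t10.68 case xyz -11.0 34.5 3.9 toolyaw -16.90 pitch -0.21 roll 0.01 F case -5.0 0.7 1.9 grip -0.2 world [555.7 -25.6   3.9]
```

>>> step_arm:
  steps:
    - {"xyz": [0.05, 0, 0], "turn": [0, 0, 0], "gripper": -1}
    - {"xyz": [0.05, 0, 0], "turn": [0, 0, 0], "gripper": -1}
    - {"xyz": [0.05, 0, 0], "turn": [0, 0, 0], "gripper": -1}

```text
time_s: 10.93
position: [0.5615, -0.0273, 0.0039]
tool_rot: [[0.957, -0.291, -0.003], [-0.291, -0.957, 0.001], [-0.004, 0.0, -1.0]]
ft_force: [-5.3, 1.9, 1.9]
grip_width: -0.0002
```

>>> step_arm:
  steps:
    - {"xyz": [0.03, 0, 0], "turn": [0, 0, 0], "gripper": -1}
    - {"xyz": [0.03, 0, 0], "turn": [0, 0, 0], "gripper": -1}
    - {"xyz": [0.03, 0, 0], "turn": [0, 0, 0], "gripper": -1}

```text
time_s: 11.18
position: [0.5658, -0.0287, 0.0039]
tool_rot: [[0.957, -0.291, -0.001], [-0.291, -0.957, 0.0], [-0.001, 0.0, -1.0]]
ft_force: [-3.8, 1.6, -1.8]
grip_width: 0.0003
```

>>> step_arm:
  steps:
    - {"xyz": [0.03, 0, 0], "turn": [0, 0, 0], "gripper": -1}
    - {"xyz": [0.03, 0, 0], "turn": [0, 0, 0], "gripper": -1}

```text
time_s: 11.35
position: [0.5662, -0.0288, 0.0039]
tool_rot: [[0.957, -0.291, -0.006], [-0.291, -0.957, 0.002], [-0.006, 0.0, -1.0]]
ft_force: [-16.1, 4.4, 8.8]
grip_width: 0.0004
```

```bash
python3 -c "
from h import *
st()"
```

```text
t11.35 case xyz -0.1 34.5 3.9 toolyaw -16.90 pitch -0.35 roll 0.01 F case -16.7 -0.5 8.8 grip 0.4 world [566.2 -28.8   3.9]
```

>>> step_arm:
  steps:
    - {"xyz": [-0.4, 0, 0], "turn": [0, 0, 0], "gripper": -1}
    - {"xyz": [0, 0, -0.7], "turn": [0, 0, 0], "gripper": -1}
    - {"xyz": [0, 0, -0.7], "turn": [0, 0, 0], "gripper": -1}
    - {"xyz": [0, 0.86, 0], "turn": [0, 0, 0], "gripper": -1}
    - {"xyz": [0, 0.86, 0], "turn": [0, 0, 0], "gripper": -1}
    - {"xyz": [0, 0, 0], "turn": [0, 0, 0], "gripper": -1}
    - {"xyz": [0, 0, 0.7], "turn": [0, 0, 0], "gripper": -1}
    - {"xyz": [0, 0, 0.7], "turn": [0, 0, 0], "gripper": -1}
    - {"xyz": [0, 0, 0], "turn": [0, 0, 0], "gripper": -1}

```text
time_s: 12.1
position: [0.5316, -0.0904, 0.0008]
tool_rot: [[0.956, -0.292, -0.005], [-0.292, -0.956, 0.002], [-0.005, -0.001, -1.0]]
ft_force: [-1.5, 0.3, -0.9]
grip_width: -0.0001
```

>>> step_arm:
  steps:
    - {"xyz": [0.07, 0, 0], "turn": [0, 0, 0], "gripper": -1}
    - {"xyz": [0.07, 0, 0], "turn": [0, 0, 0], "gripper": -1}
    - {"xyz": [0.07, 0, 0], "turn": [0, 0, 0], "gripper": -1}
    - {"xyz": [0.05, 0, 0], "turn": [0, 0, 0], "gripper": -1}
    - {"xyz": [0.05, 0, 0], "turn": [0, 0, 0], "gripper": -1}
    - {"xyz": [0.05, 0, 0], "turn": [0, 0, 0], "gripper": -1}
    - {"xyz": [0.05, 0, 0], "turn": [0, 0, 0], "gripper": -1}

```text
time_s: 12.68
position: [0.5486, -0.0954, 0.0046]
tool_rot: [[0.957, -0.291, -0.001], [-0.291, -0.957, 0.0], [-0.001, 0.0, -1.0]]
ft_force: [-6.6, 1.8, 4.9]
grip_width: -0.0
```

```bash
python3 -c "
from h import *
st()"
```

```text
t12.68 case xyz 2.5 -34.3 4.6 toolyaw -16.91 pitch -0.05 roll 0.00 F case -6.8 -0.2 4.9 grip -0.0 world [548.6 -95.4   4.6]
```

>>> step_arm:
  steps:
    - {"xyz": [0.05, 0, 0], "turn": [0, 0, 0], "gripper": -1}
    - {"xyz": [0.05, 0, 0], "turn": [0, 0, 0], "gripper": -1}
    - {"xyz": [0.05, 0, 0], "turn": [0, 0, 0], "gripper": -1}
    - {"xyz": [0.05, 0, 0], "turn": [0, 0, 0], "gripper": -1}

```text
time_s: 13.02
position: [0.5554, -0.0973, 0.0045]
tool_rot: [[0.957, -0.291, -0.003], [-0.291, -0.957, 0.001], [-0.003, -0.0, -1.0]]
ft_force: [-6.8, 1.3, 5.1]
grip_width: -0.0001
```

>>> step_arm:
  steps:
    - {"xyz": [0.03, 0, 0], "turn": [0, 0, 0], "gripper": -1}
    - {"xyz": [0.03, 0, 0], "turn": [0, 0, 0], "gripper": -1}
    - {"xyz": [0.03, 0, 0], "turn": [0, 0, 0], "gripper": -1}

```text
time_s: 13.27
position: [0.5588, -0.0984, 0.0045]
tool_rot: [[0.957, -0.291, -0.003], [-0.291, -0.957, 0.001], [-0.003, -0.0, -1.0]]
ft_force: [-6.2, 1.5, 4.8]
grip_width: 0.0001
```

>>> step_arm:
  steps:
    - {"xyz": [0.03, 0, 0], "turn": [0, 0, 0], "gripper": -1}
    - {"xyz": [0.03, 0, 0], "turn": [0, 0, 0], "gripper": -1}

```text
time_s: 13.43
position: [0.5611, -0.099, 0.0045]
tool_rot: [[0.957, -0.291, -0.003], [-0.291, -0.957, 0.001], [-0.003, -0.0, -1.0]]
ft_force: [-7.5, 1.1, 5.1]
grip_width: 0.0001
```

```bash
python3 -c "
from h import *
st()"
```

```text
t13.43 case xyz 15.5 -34.2 4.5 toolyaw -16.91 pitch -0.18 roll -0.01 F case -7.5 -1.1 5.1 grip 0.1 world [561.1 -99.    4.5]
```

>>> step_arm:
  steps:
    - {"xyz": [0.03, 0, 0], "turn": [0, 0, 0], "gripper": -1}
    - {"xyz": [0.03, 0, 0], "turn": [0, 0, 0], "gripper": -1}

```text
time_s: 13.6
position: [0.5628, -0.0996, 0.0045]
tool_rot: [[0.957, -0.291, -0.004], [-0.291, -0.957, 0.001], [-0.005, -0.0, -1.0]]
ft_force: [-13.7, 3.1, 11.6]
grip_width: -0.0001
```

>>> step_arm:
  steps:
    - {"xyz": [0.03, 0, 0], "turn": [0, 0, 0], "gripper": -1}
    - {"xyz": [0.03, 0, 0], "turn": [0, 0, 0], "gripper": -1}

```text
time_s: 13.77
position: [0.5627, -0.0994, 0.0045]
tool_rot: [[0.957, -0.29, -0.01], [-0.29, -0.957, 0.003], [-0.01, -0.0, -1.0]]
ft_force: [-23.7, 5.1, 18.7]
grip_width: 0.0001
```

```bash
python3 -c "
from h import *
st()"
```

```text
t13.77 case xyz 17.2 -34.1 4.5 toolyaw -16.88 pitch -0.60 roll -0.00 F case -24.2 -2.0 18.7 grip 0.1 world [562.7 -99.4   4.5]
```

>>> step_arm:
  steps:
    - {"xyz": [-0.25, 0, 0], "turn": [0, 0, 0], "gripper": -1}
    - {"xyz": [0, 0, -0.9], "turn": [0, 0, 0], "gripper": -1}
    - {"xyz": [0, 0, -0.9], "turn": [0, 0, 0], "gripper": -1}
    - {"xyz": [-0.15, -0.904, 0], "turn": [0, 0, 0], "gripper": 0.2}
    - {"xyz": [-0.15, -0.904, 0], "turn": [0, 0, 0], "gripper": 0.2}
    - {"xyz": [-0.15, -0.904, 0], "turn": [0, 0, 0], "gripper": 0.2}
    - {"xyz": [-0.15, -0.904, 0], "turn": [0, 0, 0], "gripper": 0.2}
    - {"xyz": [-0.15, -0.904, 0], "turn": [0, 0, 0], "gripper": 0.2}
    - {"xyz": [-0.15, -0.904, 0], "turn": [0, 0, 0], "gripper": 0.2}
    - {"xyz": [-0.15, -0.904, 0], "turn": [0, 0, 0], "gripper": 0.2}
    - {"xyz": [-0.15, -0.904, 0], "turn": [0, 0, 0], "gripper": 0.2}
    - {"xyz": [-0.15, -0.904, 0], "turn": [0, 0, 0], "gripper": 0.2}
    - {"xyz": [-0.15, -0.904, 0], "turn": [0, 0, 0], "gripper": 0.2}
    - {"xyz": [0, 0, 0], "turn": [0, 0, 0.92], "gripper": 0.2}
    - {"xyz": [0, 0, 0], "turn": [0, 0, 0.92], "gripper": 0.2}
    - {"xyz": [0, 0, 0], "turn": [0, 0, 0], "gripper": 0.2}

```text
time_s: 15.1
position: [0.6049, 0.2661, 0.0761]
tool_rot: [[0.903, -0.429, -0.0], [-0.429, -0.903, -0.0], [-0.0, 0.0, -1.0]]
ft_force: [0.8, -0.8, -0.4]
grip_width: 0.0511
```

```bash
python3 -c "
from h import *
st()
W=world('scene',np.load('pics/scene0.npy')).reshape(-1,3)*1000; 
m=(np.hypot(W[:,0]-591,W[:,1]-272)<75)&(W[:,2]>9)&(W[:,2]<70); print(cv2.minAreaRect(W[m,:2].astype(np.float32)))
m&=W[:,2]>36; print(cv2.minAreaRect(W[m,:2].astype(np.float32)))
s=env.observe(); R=np.array(s['tool_rot']); print(R.T@(np.array([602.2,266.5,s['position'][2]*1000])-np.array(s['position'])*1000))"
```

```text
t15.10 case xyz -48.7 327.9 76.1 toolyaw -25.43 pitch -0.01 roll 0.01 F case 1.0 -0.6 -0.4 grip 51.1 world [604.9 266.1  76.1]
((595.1154174804688, 272.1626281738281), (56.365909576416016, 117.51494598388672), 66.05005645751953)
((606.0087280273438, 266.531494140625), (48.01596450805664, 20.375316619873047), 63.70321273803711)
[-2.66196586e+00  8.03045475e-01  4.43080223e-04]
```

>>> step_arm:
  steps:
    - {"xyz": [-0.066, 0.02, 0.6], "turn": [0, 0, 0], "gripper": 0.2}
    - {"xyz": [0, 0, 0.6], "turn": [0, 0, 0], "gripper": 0.2}
    - {"xyz": [0, 0, 0.4], "turn": [0, 0, 0], "gripper": 0.2}
    - {"xyz": [0, 0, 0.2], "turn": [0, 0, 0], "gripper": 0.2}
    - {"xyz": [0, 0, 0], "turn": [0, 0, 0], "gripper": 0.2}
    - {"xyz": [0, 0, 0], "turn": [0, 0, 0], "gripper": -1}
    - {"xyz": [0, 0, 0], "turn": [0, 0, 0], "gripper": -1}
    - {"xyz": [0, 0, 0], "turn": [0, 0, 0], "gripper": -1}
    - {"xyz": [0, 0, 0], "turn": [0, 0, 0], "gripper": -1}
    - {"xyz": [0, 0, 0], "turn": [0, 0, 0], "gripper": -1}
    - {"xyz": [0, 0, 0], "turn": [0, 0, 0], "gripper": -1}
  squeeze: 60

```text
time_s: 16.02
position: [0.6032, 0.2659, 0.0059]
tool_rot: [[0.904, -0.428, 0.003], [-0.428, -0.904, 0.001], [0.002, -0.002, -1.0]]
ft_force: [-0.2, -0.5, 6.6]
grip_width: 0.0169
```

```bash
python3 -c "
from h import *
st()"
```

```text
t16.02 case xyz -50.3 327.2 5.9 toolyaw -25.34 pitch 0.13 roll -0.10 F case -0.1 -0.5 6.6 grip 16.9 world [603.2 265.9   5.9]
```

>>> step_arm:
  steps:
    - {"xyz": [0, 0, -0.3], "turn": [0, 0, 0], "gripper": -1}
    - {"xyz": [0, 0, -0.9], "turn": [0, 0, 0], "gripper": -1}
    - {"xyz": [0, 0, -0.9], "turn": [0, 0, 0], "gripper": -1}
    - {"xyz": [0, 0, -0.9], "turn": [0, 0, 0], "gripper": -1}
    - {"xyz": [0, 0, 0], "turn": [0, 0, -0.92], "gripper": -1}
    - {"xyz": [0, 0, 0], "turn": [0, 0, -0.92], "gripper": -1}
    - {"xyz": [0.146, 0.903, 0], "turn": [0, 0, 0], "gripper": -1}
    - {"xyz": [0.146, 0.903, 0], "turn": [0, 0, 0], "gripper": -1}
    - {"xyz": [0.146, 0.903, 0], "turn": [0, 0, 0], "gripper": -1}
    - {"xyz": [0.146, 0.903, 0], "turn": [0, 0, 0], "gripper": -1}
    - {"xyz": [0.146, 0.903, 0], "turn": [0, 0, 0], "gripper": -1}
    - {"xyz": [0.146, 0.903, 0], "turn": [0, 0, 0], "gripper": -1}
    - {"xyz": [0.146, 0.903, 0], "turn": [0, 0, 0], "gripper": -1}
    - {"xyz": [0.146, 0.903, 0], "turn": [0, 0, 0], "gripper": -1}
    - {"xyz": [0.146, 0.903, 0], "turn": [0, 0, 0], "gripper": -1}
    - {"xyz": [0.146, 0.903, 0], "turn": [0, 0, 0], "gripper": -1}
    - {"xyz": [0, 0, 0], "turn": [0, 0, 0], "gripper": -1}

```text
time_s: 17.43
position: [0.5526, -0.1025, 0.1251]
tool_rot: [[0.955, -0.296, 0.001], [-0.296, -0.955, -0.002], [0.001, 0.002, -1.0]]
ft_force: [0.2, 0.2, -1.1]
grip_width: 0.0165
```

>>> step_arm:
  steps:
    - {"xyz": [0, 0, 0], "turn": [0, 0.91, 0], "gripper": -1}
    - {"xyz": [0, 0, 0], "turn": [0, 0.91, 0], "gripper": -1}
    - {"xyz": [0, 0, 0], "turn": [0, 0.91, 0], "gripper": -1}
    - {"xyz": [0, 0, 0], "turn": [0, 0.91, 0], "gripper": -1}
    - {"xyz": [0, 0, 0], "turn": [0, 0.91, 0], "gripper": -1}
    - {"xyz": [0, 0, 0], "turn": [0, 0.91, 0], "gripper": -1}
    - {"xyz": [0, 0, 0], "turn": [0, 0, 0], "gripper": -1}
    - {"xyz": [0, 0, 0], "turn": [0, 0, 0], "gripper": -1}

```text
time_s: 18.1
position: [0.5527, -0.0964, 0.1248]
tool_rot: [[0.868, -0.291, 0.403], [-0.264, -0.957, -0.122], [0.421, -0.0, -0.907]]
ft_force: [-0.1, 0.2, -1.5]
grip_width: 0.0168
```

```bash
cat >> h.py <<'E'
def go(X,Y,Z,pitch,yaw=np.degrees(YAW)):
    "units of step_arm from the measured pose to case X,Y, world Z mm, pitch deg toe down"
    from scipy.spatial.transform import Rotation as Ro
    s=env.observe(); R=np.array(s['tool_rot']); c,sn=np.cos(YAW),np.sin(YAW)
    w=np.array([C0[0]+X*c-Y*sn,C0[1]+X*sn+Y*c,Z]); y=np.radians(yaw)
    T=Ro.from_matrix(np.array([[np.cos(y),np.sin(y),0],[np.sin(y),-np.cos(y),0],[0,0,-1]]))*Ro.from_euler('y',pitch,degrees=True)
    print('shift',(R.T@(w-np.array(s['position'])*1000)/40).round(3),'turn',((Ro.from_matrix(R).inv()*T).as_rotvec()/.08).round(2))
E
python3 -c "
from h import *
st(); go(6,-34,84.5,25)
im,_=snap('scene','s4')
cv2.imwrite('pics/s4c.png',cv2.resize(cv2.imread('pics/s4.png')[120:250,220:360],None,fx=5,fy=4.6,interpolation=cv2.INTER_CUBIC))"
```

```text
t18.10 case xyz 6.7 -34.2 124.8 toolyaw -16.91 pitch 24.92 roll -0.01 F case -0.2 0.2 -1.5 grip 16.8 world [552.7 -96.4 124.8]
shift [-0.441 -0.004  0.906] turn [-0.    0.02 -0.  ]
```

View pics/s4c.png

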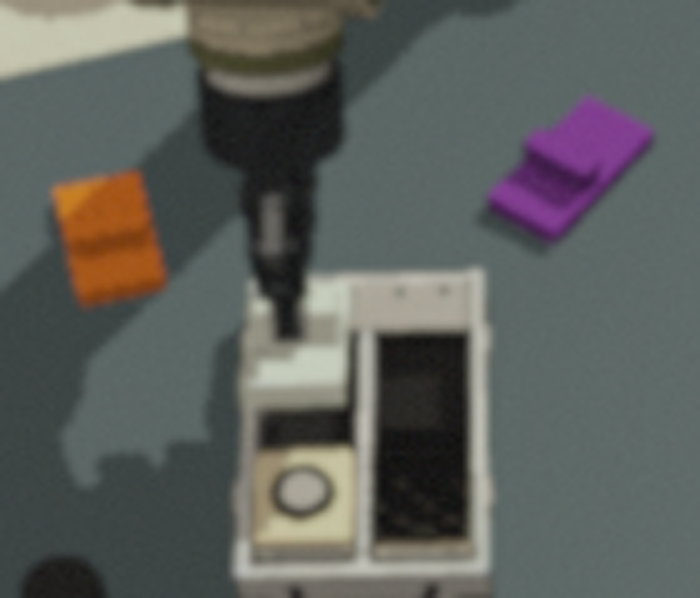

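The block is held with its toe down towards the robot, above the right bay, and both parts look home. The finger sits left of the rib's middle at crop (285,330) against (300,310), so I'll check the block's y by depth.

```bash
python3 -c "
from h import *
im=cv2.imread('pics/s4.png').astype(int)
P=world('scene',np.load('pics/s4.npy'))*1000; c,s=np.cos(YAW),np.sin(YAW); r=P[...,:2]-C0
x=r[...,0]*c+r[...,1]*s; y=-r[...,0]*s+r[...,1]*c; z=P[...,2]
m=(z>100)&(z<185)&(abs(y+34)<50)&(im.min(2)>110)
for lo in range(-70,80,10):
  k=m&(x>lo)&(x<lo+10)
  if k.sum()>5: print(lo,int(k.sum()),'y %.1f %.1f mid %.1f z %.0f'%(*np.percentile(y[k],[1,99]),np.percentile(y[k],[1,99]).mean(),np.median(z[k])))
k=m; print(cv2.minAreaRect(np.c_[x[k],y[k]].astype(np.float32)))
# case in scene camera: side wall tops
for a,b in((60,78),(-78,-60)):
  k=(z>47)&(z<53)&(x>-60)&(x<100)&(y>a)&(y<b); print('wall y',np.median(y[k]),k.sum())
k=(z>42)&(z<48)&(x>-50)&(x<15)&(abs(y)<9);print('div y',np.median(y[k]),k.sum())
"
```

```text
-60 12 y -26.0 -6.0 mid -16.0 z 108
-50 11 y -25.2 -5.2 mid -15.2 z 112
-40 6 y -7.8 -4.8 mid -6.3 z 116
-20 14 y -54.8 -3.8 mid -29.3 z 154
-10 31 y -55.8 -3.4 mid -29.6 z 159
0 77 y -55.9 -3.4 mid -29.7 z 152
10 65 y -58.3 -3.5 mid -30.9 z 141
20 44 y -56.9 -5.0 mid -30.9 z 145
30 45 y -57.5 -4.5 mid -31.0 z 149
40 106 y -58.7 -4.1 mid -31.4 z 148
50 8 y -56.5 -13.0 mid -34.7 z 144
((-2.3781089782714844, -30.994430541992188), (55.367496490478516, 107.99162292480469), 89.90837860107422)
wall y 69.11510181183044 98
wall y -65.73286494310304 55
div y 2.465521668645625 27
```

>>> step_arm:
  steps:
    - {"xyz": [-0.253, 0.02, 0.528], "turn": [0, 0, 0], "gripper": -1}
    - {"xyz": [-0.253, 0, 0.528], "turn": [0, 0, 0], "gripper": -1}
    - {"xyz": [-0.253, 0, 0.528], "turn": [0, 0, 0], "gripper": -1}
    - {"xyz": [0, 0, 0], "turn": [0, 0, 0], "gripper": -1}
    - {"xyz": [0, 0, 0], "turn": [0, 0, 0], "gripper": -1}

```text
time_s: 18.57
position: [0.5528, -0.0975, 0.0539]
tool_rot: [[0.868, -0.291, 0.403], [-0.264, -0.957, -0.122], [0.421, -0.0, -0.907]]
ft_force: [1.3, -0.9, -2.5]
grip_width: 0.017
```

```bash
python3 -c "
from h import *
st(); go(-6,-34.8,50.5,25); go(-12,-34.8,48.5,25);go(-18,-34.8,47,25)"
```

```text
t18.57 case xyz 7.1 -35.2 53.9 toolyaw -16.92 pitch 24.91 roll -0.02 F case 1.5 -0.5 -2.5 grip 17.0 world [552.8 -97.5  53.9]
shift [-0.333 -0.009 -0.061] turn [-0.    0.02 -0.  ]
shift [-0.49  -0.009 -0.079] turn [-0.    0.02 -0.  ]
shift [-0.642 -0.009 -0.108] turn [-0.    0.02 -0.  ]
```

>>> step_arm:
  steps:
    - {"xyz": [-0.11, 0, -0.02], "turn": [0, 0, 0], "gripper": -1}
    - {"xyz": [-0.11, 0, -0.02], "turn": [0, 0, 0], "gripper": -1}
    - {"xyz": [-0.11, 0, -0.02], "turn": [0, 0, 0], "gripper": -1}
    - {"xyz": [0, 0, 0], "turn": [0, 0, 0], "gripper": -1}

```text
time_s: 18.9
position: [0.5392, -0.0933, 0.0513]
tool_rot: [[0.867, -0.291, 0.405], [-0.264, -0.957, -0.123], [0.423, 0.0, -0.906]]
ft_force: [-0.7, -0.1, -1.8]
grip_width: 0.0168
```

>>> step_arm:
  steps:
    - {"xyz": [-0.08, 0, -0.01], "turn": [0, 0, 0], "gripper": -1}
    - {"xyz": [-0.08, 0, -0.01], "turn": [0, 0, 0], "gripper": -1}
    - {"xyz": [-0.08, 0, -0.015], "turn": [0, 0, 0], "gripper": -1}
    - {"xyz": [-0.07, 0, -0.015], "turn": [0, 0, 0], "gripper": -1}
    - {"xyz": [0, 0, 0], "turn": [0, 0, 0], "gripper": -1}

```text
time_s: 19.32
position: [0.5285, -0.0903, 0.0476]
tool_rot: [[0.866, -0.291, 0.406], [-0.264, -0.957, -0.124], [0.425, 0.0, -0.905]]
ft_force: [4.2, -1.8, -0.4]
grip_width: 0.0168
```

```bash
python3 -c "
from h import *
st(); go(-16.9,-34.8,35.6,15); go(-17,-34.8,26.9,8)"
```

```text
t19.32 case xyz -18.2 -35.3 47.6 toolyaw -16.92 pitch 25.13 roll 0.02 F case 4.5 -0.5 -0.4 grip 16.8 world [528.5 -90.3  47.6]
shift [-0.099 -0.013  0.286] turn [ 0.   -2.21 -0.  ]
shift [-0.194 -0.014  0.482] turn [ 0.   -3.74 -0.  ]
```

>>> step_arm:
  steps:
    - {"xyz": [-0.033, 0, 0.095], "turn": [0, -0.74, 0], "gripper": -1}
    - {"xyz": [-0.02, 0, 0.095], "turn": [0, -0.74, 0], "gripper": -1}
    - {"xyz": [-0.015, 0, 0.095], "turn": [0, -0.74, 0], "gripper": -1}
    - {"xyz": [0, 0, 0], "turn": [0, 0, 0], "gripper": -1}

```text
time_s: 19.65
position: [0.5318, -0.0914, 0.0357]
tool_rot: [[0.925, -0.292, 0.245], [-0.282, -0.957, -0.075], [0.256, 0.0, -0.967]]
ft_force: [4.2, -1.9, -0.4]
grip_width: 0.0165
```

```bash
python3 -c "
from h import *
st(); go(-17,-34.8,26.9,8); go(-17,-34.8,16.4,0)"
```

```text
t19.65 case xyz -14.7 -35.4 35.7 toolyaw -16.95 pitch 14.85 roll 0.01 F case 4.6 -0.6 -0.4 grip 16.5 world [531.8 -91.4  35.7]
shift [-0.112 -0.016  0.199] turn [ 0.   -1.49 -0.01]
shift [-0.179 -0.016  0.452] turn [ 0.   -3.24 -0.01]
```

>>> step_arm:
  steps:
    - {"xyz": [-0.07, 0, 0.02], "turn": [0, 0, 0], "gripper": -1}
    - {"xyz": [-0.04, 0, 0.09], "turn": [0, -0.745, 0], "gripper": -1}
    - {"xyz": [-0.02, 0, 0.09], "turn": [0, -0.745, 0], "gripper": -1}
    - {"xyz": [0, 0, 0], "turn": [0, 0, 0], "gripper": -1}

```text
time_s: 19.98
position: [0.5288, -0.0905, 0.0265]
tool_rot: [[0.947, -0.292, 0.134], [-0.289, -0.957, -0.041], [0.14, -0.0, -0.99]]
ft_force: [5.3, -1.4, 0.3]
grip_width: 0.0165
```

```bash
python3 -c "
from h import *
st(); go(-17,-34.8,16.4,0)"
```

```text
t19.98 case xyz -17.8 -35.4 26.5 toolyaw -16.96 pitch 8.05 roll -0.00 F case 5.5 0.2 0.3 grip 16.5 world [528.8 -90.5  26.5]
shift [-0.015 -0.015  0.254] turn [ 0.   -1.76 -0.01]
```

>>> step_arm:
  steps:
    - {"xyz": [-0.01, 0, 0.125], "turn": [0, -0.88, 0], "gripper": -1}
    - {"xyz": [0, 0, 0.125], "turn": [0, -0.88, 0], "gripper": -1}
    - {"xyz": [0, 0, 0], "turn": [0, 0, 0], "gripper": -1}
    - {"xyz": [0, 0, 0], "turn": [0, 0, 0], "gripper": -1}

```text
time_s: 20.32
position: [0.5287, -0.0904, 0.0163]
tool_rot: [[0.957, -0.291, 0.001], [-0.291, -0.957, -0.0], [0.001, 0.0, -1.0]]
ft_force: [4.7, -2.1, -0.2]
grip_width: 0.0167
```

```bash
python3 -c "
from h import *
st()"
```

```text
t20.32 case xyz -18.0 -35.4 16.3 toolyaw -16.93 pitch 0.04 roll 0.01 F case 5.1 -0.6 -0.2 grip 16.7 world [528.7 -90.4  16.3]
```

>>> step_arm:
  steps:
    - {"xyz": [0.04, 0, 0.02], "turn": [0, 0, 0], "gripper": -1}
    - {"xyz": [0.04, 0, 0.02], "turn": [0, 0, 0], "gripper": -1}
    - {"xyz": [0, 0, 0], "turn": [0, 0, 0], "gripper": -1}

```text
time_s: 20.57
position: [0.5299, -0.0907, 0.0159]
tool_rot: [[0.957, -0.291, -0.002], [-0.291, -0.957, 0.0], [-0.002, 0.0, -1.0]]
ft_force: [-2.8, -0.4, 12.6]
grip_width: 0.0167
```

```bash
python3 -c "
from h import *
st()"
```

```text
t20.57 case xyz -16.7 -35.3 15.9 toolyaw -16.91 pitch -0.10 roll 0.02 F case -2.6 -1.2 12.6 grip 16.7 world [529.9 -90.7  15.9]
```

>>> step_arm:
  steps:
    - {"xyz": [0, 0, 0], "turn": [0, 0, 0], "gripper": -0.2}
    - {"xyz": [0, 0, 0], "turn": [0, 0, 0], "gripper": -0.2}
    - {"xyz": [0, 0, 0], "turn": [0, 0, 0], "gripper": -0.2}
    - {"xyz": [0, 0, 0], "turn": [0, 0, 0], "gripper": -0.2}
    - {"xyz": [0, 0, -0.1], "turn": [0, 0, 0], "gripper": -0.2}
    - {"xyz": [0, 0, -0.4], "turn": [0, 0, 0], "gripper": -0.2}
    - {"xyz": [0, 0, -0.8], "turn": [0, 0, 0], "gripper": -0.2}
    - {"xyz": [0, 0, -0.8], "turn": [0, 0, 0], "gripper": -0.2}
    - {"xyz": [0, 0, 0], "turn": [0, 0, 0], "gripper": -0.2}

```text
time_s: 21.32
position: [0.5329, -0.0916, 0.1045]
tool_rot: [[0.957, -0.291, 0.008], [-0.291, -0.957, -0.003], [0.009, 0.001, -1.0]]
ft_force: [0.8, -0.8, 0.8]
grip_width: 0.0343
```

```bash
cat >> h.py <<'E'
def chk(f,y0):
    im=cv2.imread(f'pics/{f}.png').astype(int); P=world('scene',np.load(f'pics/{f}.npy'))*1000; c,s=np.cos(YAW),np.sin(YAW); r=P[...,:2]-C0
    x=r[...,0]*c+r[...,1]*s; y=-r[...,0]*s+r[...,1]*c; z=P[...,2]
    print([(xx,round(float(np.median(z[m])),0)) for xx in range(-70,115,4) for m in [(abs(y-y0-2)<14)&(abs(x-xx)<2)&(z<75)] if m.any()])
E
python3 -c "
from h import *
st(); snap('scene','s5'); chk('s5',-34)
s=env.observe(); R=np.array(s['tool_rot']); print(R.T@(np.array([463.8+11.7,-312-3.1,0])-np.array(s['position'])*1000))"
```

```text
t21.32 case xyz -13.6 -35.3 104.5 toolyaw -16.90 pitch 0.49 roll 0.05 F case 1.0 -0.5 0.8 grip 34.3 world [532.9 -91.6 104.5]
[(-70, 42.0), (-66, 39.0), (-62, 28.0), (-58, 26.0), (-54, 26.0), (-50, 27.0), (-46, 26.0), (-42, 26.0), (-38, 27.0), (-34, 31.0), (-22, 52.0), (-18, 52.0), (-14, 53.0), (-10, 53.0), (-6, 51.0), (-2, 41.0), (2, 27.0), (6, 27.0), (10, 27.0), (14, 25.0), (18, 27.0), (34, 54.0), (38, 54.0), (42, 54.0), (46, 56.0), (50, 57.0), (54, 58.0), (58, 59.0), (62, 59.0), (66, 60.0), (70, 59.0), (74, 58.0), (78, 58.0), (82, 55.0), (86, 54.0), (90, 54.0), (94, 52.0), (98, 48.0), (102, 39.0), (110, 47.0), (114, 48.0)]
[ 10.68572485 230.53601027 101.98780908]
```

>>> step_arm:
  steps:
    - {"xyz": [0.038, 0.823, 0], "turn": [0, 0, -0.1], "gripper": 0.2}
    - {"xyz": [0.038, 0.823, 0], "turn": [0, 0, -0.1], "gripper": 0.2}
    - {"xyz": [0.038, 0.823, 0], "turn": [0, 0, -0.1], "gripper": 0.2}
    - {"xyz": [0.038, 0.823, 0], "turn": [0, 0, 0], "gripper": 0.2}
    - {"xyz": [0.038, 0.823, 0], "turn": [0, 0, 0], "gripper": 0.2}
    - {"xyz": [0.038, 0.823, 0], "turn": [0, 0, 0], "gripper": 0.2}
    - {"xyz": [0.038, 0.823, 0], "turn": [0, 0, 0], "gripper": 0.2}
    - {"xyz": [0, 0, 0], "turn": [0, 0, 0], "gripper": 0.2}
    - {"xyz": [0, 0, 0], "turn": [0, 0, 0], "gripper": 0.2}

```text
time_s: 22.12
position: [0.4766, -0.3161, 0.0976]
tool_rot: [[0.963, -0.271, -0.002], [-0.271, -0.963, 0.002], [-0.003, -0.001, -1.0]]
ft_force: [-1.2, 1.2, -0.0]
grip_width: 0.051
```

```bash
python3 -c "
from h import *
st()
W=world('scene',np.load('pics/scene0.npy')).reshape(-1,3)*1000; 
m=(np.hypot(W[:,0]-464,W[:,1]+312)<65)&(W[:,2]>9)&(W[:,2]<70); print(cv2.minAreaRect(W[m,:2].astype(np.float32)))
s=env.observe(); R=np.array(s['tool_rot']); print(R.T@(np.array([475.4,-315.2,6.5])-np.array(s['position'])*1000)/40)"
```

```text
t22.12 case xyz -2.2 -266.5 97.6 toolyaw -15.70 pitch -0.16 roll -0.07 F case -1.5 0.8 -0.0 grip 51.0 world [ 476.6 -316.1   97.6]
((467.8406982421875, -311.1726989746094), (57.18907928466797, 98.17266845703125), 74.26123046875)
[-0.0285351  -0.01137741  2.27884983]
```

>>> step_arm:
  steps:
    - {"xyz": [-0.03, -0.01, 0.7], "turn": [0, 0, 0], "gripper": 0.2}
    - {"xyz": [0, 0, 0.7], "turn": [0, 0, 0], "gripper": 0.2}
    - {"xyz": [0, 0, 0.5], "turn": [0, 0, 0], "gripper": 0.2}
    - {"xyz": [0, 0, 0.25], "turn": [0, 0, 0], "gripper": 0.2}
    - {"xyz": [0, 0, 0.13], "turn": [0, 0, 0], "gripper": 0.2}
    - {"xyz": [0, 0, 0], "turn": [0, 0, 0], "gripper": -1}
    - {"xyz": [0, 0, 0], "turn": [0, 0, 0], "gripper": -1}
    - {"xyz": [0, 0, 0], "turn": [0, 0, 0], "gripper": -1}
    - {"xyz": [0, 0, 0], "turn": [0, 0, 0], "gripper": -1}
    - {"xyz": [0, 0, 0], "turn": [0, 0, 0], "gripper": -1}
    - {"xyz": [0, 0, 0], "turn": [0, 0, 0], "gripper": -1}
  squeeze: 60

```text
time_s: 23.03
position: [0.477, -0.3149, 0.0091]
tool_rot: [[0.963, -0.268, 0.001], [-0.268, -0.963, -0.001], [0.001, 0.001, -1.0]]
ft_force: [0.8, 2.0, 6.4]
grip_width: 0.0168
```

```bash
python3 -c "
from h import *
st()"
```

```text
t23.03 case xyz -2.1 -265.2 9.1 toolyaw -15.54 pitch 0.08 roll 0.06 F case 0.1 2.1 6.4 grip 16.8 world [ 477.  -314.9    9.1]
```

>>> step_arm:
  steps:
    - {"xyz": [0, 0, -0.3], "turn": [0, 0, 0], "gripper": -1}
    - {"xyz": [0, 0, -0.95], "turn": [0, 0, 0], "gripper": -1}
    - {"xyz": [0, 0, -0.95], "turn": [0, 0, 0], "gripper": -1}
    - {"xyz": [0, 0, -0.95], "turn": [0, 0, 0.3], "gripper": -1}
    - {"xyz": [-0.018, -0.937, 0], "turn": [0, 0, 0], "gripper": -1}
    - {"xyz": [-0.018, -0.937, 0], "turn": [0, 0, 0], "gripper": -1}
    - {"xyz": [-0.018, -0.937, 0], "turn": [0, 0, 0], "gripper": -1}
    - {"xyz": [-0.018, -0.937, 0], "turn": [0, 0, 0], "gripper": -1}
    - {"xyz": [-0.018, -0.937, 0], "turn": [0, 0, 0], "gripper": -1}
    - {"xyz": [-0.018, -0.937, 0], "turn": [0, 0, 0], "gripper": -1}
    - {"xyz": [-0.018, -0.937, 0], "turn": [0, 0, 0], "gripper": -1}
    - {"xyz": [-0.018, -0.937, 0], "turn": [0, 0, 0], "gripper": -1}
    - {"xyz": [0, 0, 0], "turn": [0, 0, 0], "gripper": -1}

```text
time_s: 24.12
position: [0.5589, -0.0204, 0.1341]
tool_rot: [[0.958, -0.286, 0.0], [-0.286, -0.958, 0.002], [-0.0, -0.002, -1.0]]
ft_force: [-1.6, -0.6, -1.2]
grip_width: 0.0165
```

>>> step_arm:
  steps:
    - {"xyz": [0, 0, 0], "turn": [0, 1, 0], "gripper": -1}
    - {"xyz": [0, 0, 0], "turn": [0, 1, 0], "gripper": -1}
    - {"xyz": [0, 0, 0], "turn": [0, 1, 0], "gripper": -1}
    - {"xyz": [0, 0, 0], "turn": [0, 1, 0], "gripper": -1}
    - {"xyz": [0, 0, 0], "turn": [0, 1, 0], "gripper": -1}
    - {"xyz": [0, 0, 0], "turn": [0, 1, 0], "gripper": -1}
    - {"xyz": [0, 0, 0], "turn": [0, 1, 0], "gripper": -1}
    - {"xyz": [0, 0, 0], "turn": [0, 0, 0], "gripper": -1}
    - {"xyz": [0, 0, 0], "turn": [0, 0, 0], "gripper": -1}

```text
time_s: 24.87
position: [0.5577, -0.0261, 0.1337]
tool_rot: [[0.812, -0.291, 0.505], [-0.247, -0.957, -0.154], [0.528, 0.0, -0.849]]
ft_force: [-0.4, -0.1, -1.0]
grip_width: 0.0164
```

```bash
python3 -c "
from h import *
st(); go(-7.8,34.7,99,32); go(-7.8,34.7,61,32)
im,_=snap('scene','s6'); im=cv2.imread('pics/s6.png').astype(int)
P=world('scene',np.load('pics/s6.npy'))*1000; c,s=np.cos(YAW),np.sin(YAW); r=P[...,:2]-C0
x=r[...,0]*c+r[...,1]*s; y=-r[...,0]*s+r[...,1]*c; z=P[...,2]
m=(z>100)&(z<195)&(abs(y-34)<50)&(im.min(2)>110)&(x>-20); print(cv2.minAreaRect(np.c_[x[m],y[m]].astype(np.float32)),np.percentile(y[m],[1,99]))"
```

```text
t24.87 case xyz -9.0 34.6 133.7 toolyaw -16.92 pitch 31.89 roll 0.01 F case -0.4 -0.2 -1.0 grip 16.4 world [557.7 -26.1 133.7]
shift [-0.434 -0.002  0.753] turn [ 0.    0.02 -0.  ]
shift [-0.936 -0.003  1.56 ] turn [ 0.    0.02 -0.  ]
((4.12440299987793, 34.94185256958008), (47.30965042114258, 53.644927978515625), 0.40017935633659363) [ 8.97513013 61.60040865]
```

>>> step_arm:
  steps:
    - {"xyz": [-0.312, -0.015, 0.52], "turn": [0, 0, 0], "gripper": -1}
    - {"xyz": [-0.312, 0, 0.52], "turn": [0, 0, 0], "gripper": -1}
    - {"xyz": [-0.312, 0, 0.52], "turn": [0, 0, 0], "gripper": -1}
    - {"xyz": [0, 0, 0], "turn": [0, 0, 0], "gripper": -1}
    - {"xyz": [0, 0, 0], "turn": [0, 0, 0], "gripper": -1}

```text
time_s: 25.33
position: [0.5603, -0.0263, 0.0607]
tool_rot: [[0.812, -0.291, 0.506], [-0.247, -0.957, -0.154], [0.529, 0.0, -0.849]]
ft_force: [-0.3, 0.7, -1.4]
grip_width: 0.016
```

```bash
python3 -c "
from h import *
st(); go(-16.8,35.2,55,32); go(-24.8,35.2,52,32); go(-26.3,35.2,45.1,25)"
```

```text
t25.33 case xyz -6.4 35.2 60.7 toolyaw -16.93 pitch 31.91 roll 0.02 F case -0.5 0.6 -1.4 grip 16.0 world [560.3 -26.3  60.7]
shift [-0.296 -0.001 -0.017] turn [ 0.01  0.02 -0.  ]
shift [-0.505 -0.001 -0.059] turn [ 0.01  0.02 -0.  ]
shift [-0.628 -0.001  0.067] turn [ 0.01 -1.51 -0.  ]
```

>>> step_arm:
  steps:
    - {"xyz": [-0.1, 0, -0.006], "turn": [0, 0, 0], "gripper": -1}
    - {"xyz": [-0.1, 0, -0.006], "turn": [0, 0, 0], "gripper": -1}
    - {"xyz": [-0.1, 0, -0.006], "turn": [0, 0, 0], "gripper": -1}
    - {"xyz": [0, 0, 0], "turn": [0, 0, 0], "gripper": -1}

```text
time_s: 25.67
position: [0.5489, -0.0225, 0.0556]
tool_rot: [[0.811, -0.291, 0.507], [-0.247, -0.957, -0.154], [0.53, 0.0, -0.848]]
ft_force: [-0.6, 0.6, -0.4]
grip_width: 0.0162
```

>>> step_arm:
  steps:
    - {"xyz": [-0.07, 0, -0.014], "turn": [0, 0, 0], "gripper": -1}
    - {"xyz": [-0.07, 0, -0.014], "turn": [0, 0, 0], "gripper": -1}
    - {"xyz": [-0.06, 0, -0.014], "turn": [0, 0, 0], "gripper": -1}
    - {"xyz": [0, 0, 0], "turn": [0, 0, 0], "gripper": -1}

```text
time_s: 26.0
position: [0.5427, -0.0206, 0.053]
tool_rot: [[0.811, -0.291, 0.508], [-0.247, -0.957, -0.155], [0.531, -0.0, -0.847]]
ft_force: [2.3, -0.7, 0.2]
grip_width: 0.0166
```

```bash
python3 -c "
from h import *
st(); go(-26.3,35.2,45.1,25)"
```

```text
t26.00 case xyz -24.9 35.5 53.0 toolyaw -16.92 pitch 32.09 roll -0.00 F case 2.4 0.0 0.2 grip 16.6 world [542.7 -20.6  53. ]
shift [-0.134  0.008  0.15 ] turn [ 0.   -1.55 -0.  ]
```

>>> step_arm:
  steps:
    - {"xyz": [-0.08, 0, 0.05], "turn": [0, -0.5, 0], "gripper": -1}
    - {"xyz": [-0.06, 0, 0.06], "turn": [0, -0.55, 0], "gripper": -1}
    - {"xyz": [-0.03, 0, 0.06], "turn": [0, -0.5, 0], "gripper": -1}
    - {"xyz": [0, 0, 0], "turn": [0, 0, 0], "gripper": -1}

```text
time_s: 26.33
position: [0.5422, -0.0205, 0.0442]
tool_rot: [[0.866, -0.291, 0.405], [-0.264, -0.957, -0.123], [0.424, -0.0, -0.906]]
ft_force: [3.8, -0.8, -0.1]
grip_width: 0.0166
```

```bash
python3 -c "
from h import *
st(); go(-26.7,35.2,36.1,15)"
```

```text
t26.33 case xyz -25.5 35.5 44.2 toolyaw -16.95 pitch 25.06 roll -0.02 F case 3.9 0.3 -0.1 grip 16.6 world [542.2 -20.5  44.2]
shift [-0.114  0.007  0.17 ] turn [-0.   -2.2  -0.01]
```

>>> step_arm:
  steps:
    - {"xyz": [-0.08, 0, 0.04], "turn": [0, -0.74, 0], "gripper": -1}
    - {"xyz": [-0.06, 0, 0.06], "turn": [0, -0.74, 0], "gripper": -1}
    - {"xyz": [-0.03, 0, 0.07], "turn": [0, -0.74, 0], "gripper": -1}
    - {"xyz": [0, 0, 0], "turn": [0, 0, 0], "gripper": -1}

```text
time_s: 26.67
position: [0.5391, -0.0196, 0.035]
tool_rot: [[0.924, -0.292, 0.246], [-0.282, -0.957, -0.075], [0.257, -0.0, -0.966]]
ft_force: [5.4, -0.6, -1.4]
grip_width: 0.0163
```

```bash
python3 -c "
from h import *
st(); go(-26.7,35.2,28.7,8)"
```

```text
t26.67 case xyz -28.6 35.4 35.0 toolyaw -16.97 pitch 14.89 roll -0.02 F case 5.4 1.0 -1.4 grip 16.3 world [539.1 -19.6  35. ]
shift [0.006 0.004 0.164] turn [-0.   -1.5  -0.01]
```

>>> step_arm:
  steps:
    - {"xyz": [0, 0, 0.08], "turn": [0, -0.75, 0], "gripper": -1}
    - {"xyz": [0, 0, 0.08], "turn": [0, -0.75, 0], "gripper": -1}
    - {"xyz": [0, 0, 0], "turn": [0, 0, 0], "gripper": -1}

```text
time_s: 26.92
position: [0.5405, -0.0201, 0.0284]
tool_rot: [[0.947, -0.292, 0.133], [-0.289, -0.956, -0.04], [0.139, -0.0, -0.99]]
ft_force: [5.9, -0.6, 1.1]
grip_width: 0.0164
```

```bash
python3 -c "
from h import *
st(); go(-26.5,35.2,19.8,0)"
```

```text
t26.92 case xyz -27.2 35.3 28.4 toolyaw -16.97 pitch 8.00 roll -0.02 F case 5.8 1.1 1.1 grip 16.4 world [540.5 -20.1  28.4]
shift [-0.014  0.004  0.216] turn [-0.   -1.74 -0.01]
```

>>> step_arm:
  steps:
    - {"xyz": [-0.01, 0, 0.11], "turn": [0, -0.87, 0], "gripper": -1}
    - {"xyz": [0, 0, 0.11], "turn": [0, -0.87, 0], "gripper": -1}
    - {"xyz": [0, 0, 0], "turn": [0, 0, 0], "gripper": -1}
    - {"xyz": [0, 0, 0], "turn": [0, 0, 0], "gripper": -1}

```text
time_s: 27.25
position: [0.5401, -0.02, 0.0194]
tool_rot: [[0.957, -0.292, 0.001], [-0.292, -0.957, -0.001], [0.001, 0.0, -1.0]]
ft_force: [4.4, -0.8, 0.4]
grip_width: 0.016
```

```bash
python3 -c "
from h import *
st()"
```

```text
t27.25 case xyz -27.6 35.3 19.4 toolyaw -16.95 pitch 0.08 roll 0.01 F case 4.4 0.5 0.4 grip 16.0 world [540.1 -20.   19.4]
```

>>> step_arm:
  steps:
    - {"xyz": [0.05, 0, 0.02], "turn": [0, 0, 0], "gripper": -1}
    - {"xyz": [0.05, 0, 0.02], "turn": [0, 0, 0], "gripper": -1}
    - {"xyz": [0, 0, 0], "turn": [0, 0, 0], "gripper": -1}

```text
time_s: 27.5
position: [0.5416, -0.0204, 0.0191]
tool_rot: [[0.957, -0.291, -0.002], [-0.291, -0.957, 0.0], [-0.002, 0.0, -1.0]]
ft_force: [-4.3, -0.5, 16.0]
grip_width: 0.0165
```

```bash
python3 -c "
from h import *
st()"
```

```text
t27.50 case xyz -26.0 35.4 19.1 toolyaw -16.91 pitch -0.12 roll 0.02 F case -4.0 -1.8 16.0 grip 16.5 world [541.6 -20.4  19.1]
```

>>> step_arm:
  steps:
    - {"xyz": [0, 0, 0], "turn": [0, 0, 0], "gripper": -0.36}
    - {"xyz": [0, 0, 0], "turn": [0, 0, 0], "gripper": -0.36}
    - {"xyz": [0, 0, 0], "turn": [0, 0, 0], "gripper": -0.36}
    - {"xyz": [0, 0, 0], "turn": [0, 0, 0], "gripper": -0.36}
    - {"xyz": [0, 0, -0.1], "turn": [0, 0, 0], "gripper": -0.36}
    - {"xyz": [0, 0, -0.4], "turn": [0, 0, 0], "gripper": -0.36}
    - {"xyz": [0, 0, -0.9], "turn": [0, 0, 0], "gripper": -0.36}
    - {"xyz": [0, 0, -0.9], "turn": [0, 0, 0], "gripper": -0.36}
    - {"xyz": [0, 0, -0.9], "turn": [0, 0, 0], "gripper": -0.36}
    - {"xyz": [-0.9, 0, -0.3], "turn": [0, 0, 0], "gripper": -0.36}
    - {"xyz": [-0.9, 0, -0.3], "turn": [0, 0, 0], "gripper": -0.36}
    - {"xyz": [-0.8, 0.5, -0.3], "turn": [0, 0, 0], "gripper": -0.36}
    - {"xyz": [0, 0.9, 0], "turn": [0, 0, 0], "gripper": -0.36}
    - {"xyz": [0, 0.9, 0], "turn": [0, 0, 0], "gripper": -0.36}
    - {"xyz": [0, 0.9, 0], "turn": [0, 0, 0], "gripper": -0.36}
    - {"xyz": [0, 0.9, 0], "turn": [0, 0, 0], "gripper": -0.36}
    - {"xyz": [0, 0.9, 0], "turn": [0, 0, 0], "gripper": -0.36}
    - {"xyz": [0, 0.9, 0], "turn": [0, 0, 0], "gripper": -0.36}
    - {"xyz": [0, 0, 0], "turn": [0, 0, 0], "gripper": -0.36}

```text
time_s: 29.08
position: [0.3726, -0.2207, 0.1819]
tool_rot: [[0.955, -0.296, -0.003], [-0.296, -0.955, -0.001], [-0.002, 0.001, -1.0]]
ft_force: [-0.1, 0.8, -0.2]
grip_width: 0.0276
```

```bash
python3 -c "
from h import *
st(); snap('scene','s7'); snap('top','t7'); chk('s7',-34); chk('s7',34)
a=cv2.imread('pics/t7.png')[140:255,300:400]; b=cv2.imread('pics/s7.png')[170:265,255:335]
cv2.imwrite('pics/fin.png',np.hstack([cv2.resize(a,(400,480),interpolation=cv2.INTER_CUBIC),cv2.resize(b,(400,480),interpolation=cv2.INTER_CUBIC)]))"
```

```text
t29.08 case xyz -129.4 -205.4 181.9 toolyaw -17.21 pitch -0.13 roll 0.08 F case -0.3 0.7 -0.2 grip 27.6 world [ 372.6 -220.7  181.9]
[(-70, 43.0), (-66, 37.0), (-62, 40.0), (-58, 27.0), (-54, 27.0), (-50, 26.0), (-46, 27.0), (-42, 28.0), (-38, 27.0), (-34, 28.0), (-22, 51.0), (-18, 53.0), (-14, 54.0), (-10, 54.0), (-6, 44.0), (-2, 36.0), (2, 26.0), (6, 26.0), (10, 28.0), (14, 26.0), (18, 28.0), (34, 54.0), (38, 55.0), (42, 54.0), (46, 54.0), (50, 59.0), (54, 60.0), (58, 59.0), (62, 60.0), (66, 59.0), (70, 58.0), (74, 58.0), (78, 58.0), (82, 56.0), (86, 53.0), (90, 54.0), (94, 54.0), (98, 50.0), (102, 39.0), (106, 48.0), (110, 44.0), (114, 47.0)]
[(-70, 30.0), (-66, 41.0), (-62, 31.0), (-58, 27.0), (-54, 28.0), (-50, 28.0), (-46, 30.0), (-30, 51.0), (-26, 55.0), (-22, 53.0), (-18, 54.0), (-14, 50.0), (-10, 40.0), (-6, 30.0), (-2, 28.0), (2, 30.0), (6, 32.0), (18, 52.0), (22, 52.0), (26, 53.0), (30, 51.0), (34, 52.0), (38, 51.0), (42, 54.0), (46, 51.0), (50, 53.0), (54, 51.0), (58, 53.0), (62, 49.0), (66, 56.0), (70, 52.0), (74, 49.0), (78, 53.0), (82, 51.0), (86, 54.0), (90, 50.0), (94, 52.0), (98, 51.0), (102, 44.0), (106, 41.0), (114, 48.0)]
```

View pics/fin.png

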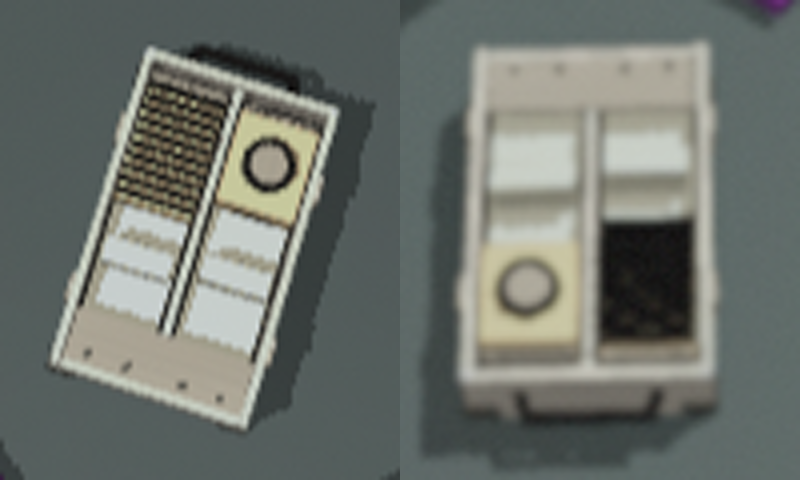

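Both bays now hold their pieces and the parts sit at the end stops. The left slab's heel reads slightly high in the scene depth, so I'll fit planes to both slab tops.

```bash
python3 -c "
from h import *
snap('top','t8'); snap('top','t9'); snap('scene','s8'); snap('scene','s9')
c,s=np.cos(YAW),np.sin(YAW)
for cam,fs,oy in(('top',('t7','t8','t9'),0),('scene',('s7','s8','s9'),2)):
  P=np.concatenate([world(cam,np.load(f'pics/{f}.npy')).reshape(-1,3) for f in fs])*1000; r=P[:,:2]-C0
  x=r[:,0]*c+r[:,1]*s; y=-r[:,0]*s+r[:,1]*c-oy; z=P[:,2]
  for nm,y0,x1,a,b in(('R',-34,26,-30,3),('L',34,8,-40,-12)):
    m=(abs(y-y0)<22)&(x>-58)&(x<x1-3)&((x<a-2)|(x>b+3))&(z<40)&(z>15)
    A=np.c_[x[m]-np.mean(x[m]),y[m]-y0,np.ones(m.sum())]; k,*_=np.linalg.lstsq(A,z[m],rcond=None)
    res=z[m]-A@k; ok=abs(res)<3; k,*_=np.linalg.lstsq(A[ok],z[m][ok],rcond=None)
    f=m&(x<a-4); h=m&(x>b+4)
    print(cam,nm,'slope x %.3f y %.3f z %.1f n %d'%(*k,ok.sum()),'toe side z %.1f heel z %.1f'%(np.median(z[f]),np.median(z[h])))
    m=(abs(y-y0)<20)&(z>48)&(z<62)&(x>-50)&(x<5); print('  rib',cv2.minAreaRect(np.c_[x[m],y[m]].astype(np.float32)), 'rib z %.1f'%np.median(z[m]))
    for q in range(-1,1): pass
    print('  ',[(xx,round(float(np.median(z[k2])),1)) for xx in range(x1-16,x1+16,2) for k2 in [(abs(y-y0)<22)&(abs(x-xx)<1)] if k2.any()])
"
```

```text
top R slope x -0.000 y -0.016 z 28.7 n 612 toe side z 28.8 heel z 28.8
  rib ((-13.656283378601074, -34.19050598144531), (18.42318344116211, 39.597808837890625), 0.4502960741519928) rib z 54.7
   [(10, 28.5), (12, 28.2), (14, 28.1), (16, 29.2), (18, 28.8), (20, 29.6), (22, 29.4), (24, 28.2), (26, 29.1), (28, 29.0), (30, 30.3), (32, 46.3), (34, 55.8), (36, 55.9), (38, 54.9), (40, 55.3)]
top L slope x 0.029 y -0.009 z 29.8 n 416 toe side z 29.2 heel z 30.5
  rib ((-22.26972198486328, 33.94871139526367), (18.677698135375977, 39.4758186340332), 0.8732900023460388) rib z 55.7
   [(-8, 30.7), (-6, 30.4), (-4, 30.2), (-2, 30.8), (0, 31.9), (2, 30.4), (4, 30.3), (6, 31.0), (8, 30.2), (10, 30.6), (12, 30.4), (14, 39.0), (16, 48.9), (18, 54.9), (20, 55.3), (22, 47.2)]
scene R slope x -0.003 y -0.004 z 27.1 n 331 toe side z 27.3 heel z 26.8
  rib ((-10.840828895568848, -33.22406005859375), (22.100446701049805, 38.75856018066406), 1.4172061681747437) rib z 52.6
   [(10, 27.2), (12, 25.8), (14, 28.0), (16, 26.0), (18, 28.7), (32, 50.2), (34, 52.7), (36, 54.2), (38, 53.8), (40, 53.3)]
scene L slope x 0.038 y 0.005 z 28.4 n 228 toe side z 27.3 heel z 29.3
  rib ((-19.691255569458008, 33.9831657409668), (22.15066146850586, 36.23878860473633), 0.5932294726371765) rib z 53.7
   [(-8, 29.9), (-6, 27.8), (-4, 29.6), (-2, 28.0), (0, 30.1), (2, 29.3), (4, 31.8), (18, 51.3), (20, 53.5), (22, 51.8)]
```

The right piece is flat. The left one sits about 0.03 rad heel-high, which is in tolerance but marginal, so I'll press its rib down with shut fingers.

>>> step_arm:
  steps:
    - {"xyz": [0.401, -0.855, 0], "turn": [0, 0, -0.06], "gripper": -1}
    - {"xyz": [0.401, -0.855, 0], "turn": [0, 0, 0], "gripper": -1}
    - {"xyz": [0.401, -0.855, 0], "turn": [0, 0, 0], "gripper": -1}
    - {"xyz": [0.401, -0.855, 0], "turn": [0, 0, 0], "gripper": -1}
    - {"xyz": [0.401, -0.855, 0], "turn": [0, 0, 0], "gripper": -1}
    - {"xyz": [0.401, -0.855, 0], "turn": [0, 0, 0], "gripper": -1}
    - {"xyz": [0.401, -0.855, 0], "turn": [0, 0, 0], "gripper": -1}
    - {"xyz": [0, 0, 0], "turn": [0, 0, 0], "gripper": -1}
    - {"xyz": [0, 0, 0.9], "turn": [0, 0, 0], "gripper": -1}
    - {"xyz": [0, 0, 0.9], "turn": [0, 0, 0], "gripper": -1}
    - {"xyz": [0, 0, 0.9], "turn": [0, 0, 0], "gripper": -1}
    - {"xyz": [0, 0, 0.6], "turn": [0, 0, 0], "gripper": -1}
    - {"xyz": [0, 0, 0], "turn": [0, 0, 0], "gripper": -1}
    - {"xyz": [0, 0, 0], "turn": [0, 0, 0], "gripper": -1}

```text
time_s: 30.55
position: [0.5498, -0.0181, 0.0496]
tool_rot: [[0.958, -0.285, -0.004], [-0.285, -0.958, 0.001], [-0.004, 0.0, -1.0]]
ft_force: [0.2, 0.9, 0.9]
grip_width: 0.0002
```

```bash
python3 -c "
from h import *
st()"
```

```text
t30.55 case xyz -18.8 40.0 49.6 toolyaw -16.58 pitch -0.22 roll 0.01 F case -0.1 0.9 0.9 grip 0.2 world [549.8 -18.1  49.6]
```

>>> step_arm:
  steps:
    - {"xyz": [0.02, 0.15, 0], "turn": [0, 0, 0.07], "gripper": -1}
    - {"xyz": [0, 0, 0.15], "turn": [0, 0, 0], "gripper": -1}
    - {"xyz": [0, 0, 0.08], "turn": [0, 0, 0], "gripper": -1}
    - {"xyz": [0, 0, 0.04], "turn": [0, 0, 0], "gripper": -1}
    - {"xyz": [0, 0, 0], "turn": [0, 0, 0], "gripper": -1}

```text
time_s: 30.97
position: [0.5491, -0.0248, 0.039]
tool_rot: [[0.956, -0.292, -0.002], [-0.292, -0.956, 0.0], [-0.002, 0.0, -1.0]]
ft_force: [-0.7, 1.1, 0.2]
grip_width: 0.0
```

>>> step_arm:
  steps:
    - {"xyz": [0, 0, 0.03], "turn": [0, 0, 0], "gripper": -1}
    - {"xyz": [0, 0, 0.03], "turn": [0, 0, 0], "gripper": -1}
    - {"xyz": [0, 0, 0], "turn": [0, 0, 0], "gripper": -1}

```text
time_s: 31.22
position: [0.5494, -0.0249, 0.0365]
tool_rot: [[0.956, -0.292, -0.001], [-0.292, -0.956, 0.0], [-0.001, 0.0, -1.0]]
ft_force: [-0.2, 0.5, 1.1]
grip_width: -0.0002
```

>>> step_arm:
  steps:
    - {"xyz": [0, 0, 0.02], "turn": [0, 0, 0], "gripper": -1}
    - {"xyz": [0, 0, 0.02], "turn": [0, 0, 0], "gripper": -1}
    - {"xyz": [0, 0, 0], "turn": [0, 0, 0], "gripper": -1}

```text
time_s: 31.47
position: [0.5496, -0.0249, 0.0358]
tool_rot: [[0.957, -0.292, -0.0], [-0.292, -0.957, 0.0], [-0.0, -0.0, -1.0]]
ft_force: [-2.4, 0.7, 9.0]
grip_width: -0.0001
```

>>> step_arm:
  steps:
    - {"xyz": [0, 0, 0.02], "turn": [0, 0, 0], "gripper": -1}
    - {"xyz": [0, 0, 0.02], "turn": [0, 0, 0], "gripper": -1}
    - {"xyz": [0, 0, 0], "turn": [0, 0, 0], "gripper": -1}

```text
time_s: 31.72
position: [0.5497, -0.0249, 0.0358]
tool_rot: [[0.957, -0.291, 0.001], [-0.291, -0.957, -0.0], [0.001, 0.0, -1.0]]
ft_force: [-5.9, 0.9, 23.4]
grip_width: -0.0002
```

>>> step_arm:
  steps:
    - {"xyz": [0, 0, -0.2], "turn": [0, 0, 0], "gripper": -1}
    - {"xyz": [0, 0, -0.8], "turn": [0, 0, 0], "gripper": -1}
    - {"xyz": [0, 0, -0.9], "turn": [0, 0, 0], "gripper": -1}
    - {"xyz": [0, 0, -0.9], "turn": [0, 0, 0], "gripper": -1}
    - {"xyz": [-0.9, 0, -0.3], "turn": [0, 0, 0], "gripper": -1}
    - {"xyz": [-0.9, 0, -0.3], "turn": [0, 0, 0], "gripper": -1}
    - {"xyz": [-0.8, 0.5, -0.3], "turn": [0, 0, 0], "gripper": -1}
    - {"xyz": [0, 0.9, 0], "turn": [0, 0, 0], "gripper": -1}
    - {"xyz": [0, 0.9, 0], "turn": [0, 0, 0], "gripper": -1}
    - {"xyz": [0, 0.9, 0], "turn": [0, 0, 0], "gripper": -1}
    - {"xyz": [0, 0.9, 0], "turn": [0, 0, 0], "gripper": -1}
    - {"xyz": [0, 0.9, 0], "turn": [0, 0, 0], "gripper": -1}
    - {"xyz": [0, 0.9, 0], "turn": [0, 0, 0], "gripper": -1}
    - {"xyz": [0, 0, 0], "turn": [0, 0, 0], "gripper": -1}

```text
time_s: 32.88
position: [0.3798, -0.2252, 0.1815]
tool_rot: [[0.955, -0.297, -0.002], [-0.297, -0.955, -0.001], [-0.002, 0.002, -1.0]]
ft_force: [0.8, -0.3, -0.2]
grip_width: 0.0
```

```bash
python3 -c "
from h import *
st(); fs=[]
for i in range(3): snap('top',f'u{i}'); snap('scene',f'v{i}')
c,s=np.cos(YAW),np.sin(YAW)
for cam,p,oy in(('top','u',0),('scene','v',2)):
  P=np.concatenate([world(cam,np.load(f'pics/{p}{i}.npy')).reshape(-1,3) for i in range(3)])*1000; r=P[:,:2]-C0
  x=r[:,0]*c+r[:,1]*s; y=-r[:,0]*s+r[:,1]*c-oy; z=P[:,2]
  for nm,y0,x1,a,b in(('R',-34,26,-30,3),('L',34,8,-40,-12)):
    m=(abs(y-y0)<22)&(x>-58)&(x<x1-3)&((x<a-2)|(x>b+3))&(z<40)&(z>15)
    f=m&(x<a-4); h=m&(x>b+4); A=np.c_[x[m],np.ones(m.sum())]; k,*_=np.linalg.lstsq(A,z[m],rcond=None)
    m=(abs(y-y0)<20)&(z>48)&(z<62)&(x>-50)&(x<5)
    print(cam,nm,'slope %.3f toe z %.1f heel z %.1f rib z %.1f'%(k[0],np.median(z[f]),np.median(z[h]),np.median(z[m])))
"
```

```text
t32.88 case xyz -121.2 -207.6 181.5 toolyaw -17.26 pitch -0.09 roll 0.10 F case 0.8 -0.0 -0.2 grip 0.0 world [ 379.8 -225.2  181.5]
top R slope -0.002 toe z 28.8 heel z 28.7 rib z 54.6
top L slope 0.002 toe z 28.6 heel z 28.8 rib z 54.8
scene R slope 0.003 toe z 27.2 heel z 26.8 rib z 52.8
scene L slope 0.014 toe z 27.1 heel z 27.5 rib z 52.8
```

```bash
python3 -c "
from h import *
c,s=np.cos(YAW),np.sin(YAW); P=np.concatenate([world('top',np.load(f'pics/u{i}.npy')).reshape(-1,3) for i in range(3)])*1000; r=P[:,:2]-C0
x=r[:,0]*c+r[:,1]*s; y=-r[:,0]*s+r[:,1]*c; z=P[:,2]
for y0 in(-34,34):
  m=(abs(y-y0)<20)&(z>48)&(z<62)&(x>-50)&(x<5); print('rib',cv2.minAreaRect(np.c_[x[m],y[m]].astype(np.float32)))
  print([(xx,round(float(np.median(z[k])),0),round(float(z[k].min()),0)) for xx in list(range(4,40,3))+list(range(88,112,2)) for k in [(abs(y-y0)<22)&(abs(x-xx)<1)] if k.any()])
order.close_job()"
```

```text
rib ((-13.811640739440918, -34.17933654785156), (18.47931480407715, 39.544437408447266), 0.5892435908317566)
[(4, 29.0, 25.0), (7, 28.0, 22.0), (10, 28.0, 23.0), (13, 29.0, 25.0), (16, 29.0, 26.0), (19, 29.0, 23.0), (22, 29.0, 23.0), (25, 29.0, 25.0), (28, 29.0, 25.0), (31, 38.0, 25.0), (34, 56.0, 51.0), (37, 56.0, 53.0), (88, 56.0, 52.0), (90, 56.0, 51.0), (92, 56.0, 52.0), (94, 55.0, 50.0), (96, 54.0, 51.0), (98, 48.0, 44.0), (100, 46.0, 41.0), (104, 36.0, 34.0), (106, 34.0, 32.0), (108, 17.0, 17.0), (110, 23.0, 9.0)]
rib ((-21.430423736572266, 33.99345016479492), (17.726547241210938, 39.52357482910156), 0.6937087774276733)
[(4, 29.0, 24.0), (7, 29.0, 25.0), (10, 28.0, 22.0), (13, 31.0, 25.0), (16, 48.0, 40.0), (19, 56.0, 51.0), (22, 47.0, 43.0), (25, 51.0, 44.0), (28, 55.0, 52.0), (31, 47.0, 44.0), (34, 54.0, 43.0), (37, 55.0, 51.0), (88, 52.0, 49.0), (90, 47.0, 44.0), (92, 50.0, 42.0), (94, 55.0, 40.0), (96, 54.0, 52.0), (98, 47.0, 45.0), (100, 46.0, 41.0), (102, 46.0, 41.0), (104, 45.0, 43.0), (106, 36.0, 34.0), (108, 33.0, 32.0), (110, 34.0, 16.0)]
the job is handed in; nothing more can be done
```

I handed the job in at about 33 s of robot time. Both parts are against their end stops, and each gap holds its white piece: 114 mm in front of the camera head (right bay), 94 mm in front of the lamp house (left bay). I did not touch the spare, the bystanders or the look-alikes.

**Last checks**
- **Flatness:** the top camera shows both slabs level, with slopes up to 0.002 rad. The left piece had first settled about 0.03 rad heel-high, so I pressed its rib down. The scene camera still reads 0.014 rad on the left piece, inside the 0.05 limit.
- **Alignment:** both pieces are in line with the case to within 0.012 rad and centred in their bays.
- **Heels and stops:** depth shows no visible gap at either heel or between either part and its end stop. Each part was pushed until the force rose: 17 N for the lamp house, 24 N for the camera head.
- **Pads:** I could not read the pad joints directly. The pads pushed back with 4 to 5 N during insertion, and the final positions suggest about 5 to 8 mm of travel.

**Tool data disagreed:** the shut fingertips were about 18 mm behind the reported tool point, not 19 mm ahead as described. I found this by touching the bay floor at 39 N, and corrected all heights for it. The two cameras also differ by about 2 mm, which I allowed for.

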